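# Press the base slabs between release sheets

## Robot

A 7-joint arm with a two-finger parallel gripper is mounted at the origin on the work surface. World frame = base frame: x ahead of the robot, y to its left, z up, the work surface at z = 0. Lengths are in m, angles in rad, forces in N, time in s.
With the tool pointing down it reaches from about 0.425 to 0.975 m from the base axis. Payload 16.7 kg.
Tool frame: the origin (TCP) lies at the very end of the fingers, on their centre line; the grasp point (between the pads) lies 19 mm behind it; z points along the fingers, y is the line along which they close (so a half turn about z gives the same grasp; the last joint's range is limited). The gripper opens to 85 mm and grips with 20 to 120 N. Pads are 22 mm wide; open, the fingers measure 114 mm over their backs; the gripper's body (76 mm by 85 mm) begins 54 mm behind the grasp point. The pads swing forward as they close: fully open they stand 13 mm farther back than shut.
Start: joints at [1.198, 0.426, 0.074, 1.606, -0.034, 1.111, -0.067], TCP at [0.15, -0.658, 0.231] pointing down, gripper open.
Joint ranges: [-2.85, 2.85], [-0.5, 2.14], [-1.23, 1.37], [0.21, 2.46], [-1.02, 4.16], [0.16, 2.05], [-2.73, 2.73]. Speed limits (rad/s): [1.89, 1.89, 2.39, 2.39, 3.01, 3.01, 3.01].

## Interface

Orientations are given as a unit quaternion [x, y, z, w].
In Python, from bench import * gives the robot as it stands.
- The arm moves only by the tool arm_command, never from a script. Its argument "plan" is a list of rows, each a list of 3 entries, a list of its own where there are three numbers: the shift along the tool's x, y, z scaled (see below), then the turn, a rotation vector about the tool's x, y, z scaled (see below), then the opening, from 0 (shut) to 1 (fully open). In form: [[[tx, ty, tz], [wx, wy, wz], jaw], ...]. A call has exactly 5 rows; each row is the pose to reach, as a shift and turn from the pose commanded when the call began, along the tool's axes at that moment, turning the shorter way round; what a row does not reach only later rows make up. The controller multiplies each number of a shift by 800 mm and each number of a turn by pi rad. A row lasts 1/12 s, in which the tool goes at most 41.7 mm and 7.16 degrees, less where a joint would pass 70% of its speed; a pose out of reach is approached as far as the arm can. A call with a number of a shift or a turn outside -1 to 1 is refused whole. A call with a gripper value outside its range is refused whole. The fingers move at their own pace and stop on an object; "grip_force" is the grip in N (left out, the last holds). Time passes only in rows, so rows that repeat a pose let the fingers close, or fill a call up. It gives the time, the measured TCP pose, the force, the opening and the grip force at its end, in the units of the state.
- get_state(): the state, without advancing time (a new reading comes with each control period).
- get_image(name): name is "side" or "top"; returns a dict with "pixels" (420x560x3 uint8, red, green, blue), "camera_matrix" (3x3 intrinsics, pixels), "dist" ([k1, k2, p1, p2, k3] as OpenCV has them; the pictures are not rectified), "rvec" (rotation vector, rad) and "tvec" (3), from world to camera coordinates, as OpenCV has them. Camera axes: x right, y down, z forward; pixel columns grow to the right and rows downward; lengths in m; the calibration is good to about 2 mm. A picture is of the moment at which its call begins. There is no depth.
- close_job(): hands the job in; it is judged then, once.
The state is a dict: "clock": time; "joints": joint angles; "dq": joint speeds; "effort": joint torques, N m; "ee_pos": TCP position; "ee_rot": TCP orientation; "contact_force": force on the tool from outside, world axes, zero at the start; "wrist_torque": the same for the moment, N m; "grip_width": finger opening in m; "gripper_force": force on a finger pad.
Only numpy, scipy, OpenCV 4.12 (cv2) and the standard library are available. Lean on these libraries where they do the work, as an engineer would, in place of code of your own. Each camera call takes 0.05 s, during which the arm holds its last target. There are 200 camera calls.

## Task

Set up the glued base slabs for pressing: first, while nothing else is on the white press bed, push all loose metal chips off it into the grey catch tray at its open end with the scraper block, never touching the chips with the fingers, and stand the scraper upright back on the middle of its cork pad. Then stack all the brown slabs on the blue outline of the bed, centred and squared to it, in any order, with one blue release sheet on top of every slab, the last one included (so slab, sheet, slab, sheet ...; a spare sheet stays out of the stack), and last set the red press weight flat on the top sheet, centred and lengthwise. Leave the paint bottles, the jar and the figure alone.

Things in the scene. Friction and masses are not known exactly. Their poses are not given: they have to be found in the camera images.
- bed: white press bed, fixed. Flat top 20 mm above the desk, 175 (x) by 98 mm (y) clear inside 6 mm high grey lips on both y sides and the -x end; the +x end is open, edge 87 mm from the origin. Origin: at desk height under the middle of the top, also the middle of the blue outline (124 x 50 mm, long side along x) where the stack goes. z up
- tray (a point): middle of the floor of the grey catch tray, part of the bed beyond its open +x end, 118 mm along bed x from the bed's origin: inside 62 (x) by 102 mm (y), floor 3 mm and rim 14 mm above the desk
- pad: cork parking pad of the scraper, fixed, 80 (x) by 110 mm (y), paper-thin, its top level with the desk (no step); origin at its centre
- scraper: scraper block: black rubber foot 40 (x) by 84 (y) by 24 mm high, and on it a pale wooden handle 22 (x) by 70 (y), from 24 to 60 mm high. Stands upright. Origin: centre of its underside. Mass 0.12 kg
- weight: press weight, about 0.6 kg (0.48 to 0.72): red steel block 100 (x) by 42 (y) by 18 mm high, with a dark bar grip 70 (x) by 20 (y) from 18 to 48 mm high. Origin: centre of its underside
- slabA: miniature base slab, glued board, brown with cork top: 120 (x) by 46 (y) by 12 mm thick, about 0.09 kg. Origin: centre of its underside. May be absent (2 or 3 slabs are there)
- slabB: miniature base slab, glued board, brown with cork top: 120 (x) by 46 (y) by 12 mm thick, about 0.09 kg. Origin: centre of its underside. May be absent (2 or 3 slabs are there)
- slabC: miniature base slab, glued board, brown with cork top: 120 (x) by 46 (y) by 12 mm thick, about 0.09 kg. Origin: centre of its underside. May be absent (2 or 3 slabs are there)
- sheetA: blue rigid release sheet, 130 (x) by 54 (y) by 6 mm thick, 0.045 kg, always there; all three are alike. Origin: centre of its underside
- sheetB: blue rigid release sheet, 130 (x) by 54 (y) by 6 mm thick, 0.045 kg, always there; all three are alike. Origin: centre of its underside
- sheetC: blue rigid release sheet, 130 (x) by 54 (y) by 6 mm thick, 0.045 kg, always there; all three are alike. Origin: centre of its underside
- chip1: dark metal offcut 18 by 13 by 9 mm, 12 g, loose on the bed, may come to lie on any side. Origin: centre of its underside. May be absent (2 to 4 are there)
- chip2: dark metal offcut 18 by 13 by 9 mm, 12 g, loose on the bed, may come to lie on any side. Origin: centre of its underside. May be absent (2 to 4 are there)
- chip3: dark metal offcut 18 by 13 by 9 mm, 12 g, loose on the bed, may come to lie on any side. Origin: centre of its underside. May be absent (2 to 4 are there)
- chip4: dark metal offcut 18 by 13 by 9 mm, 12 g, loose on the bed, may come to lie on any side. Origin: centre of its underside. May be absent (2 to 4 are there)
- paint1: paint dropper bottle with a blue label, 30 mm across, 62 mm high; bystander, leave it alone. Origin: centre of its underside
- paint2: paint dropper bottle with a red label, 30 mm across, 62 mm high; bystander, leave it alone. Origin: centre of its underside
- paintpot: low paint jar with a yellow cap, 44 mm across, 35 mm high; bystander, leave it alone. Origin: centre of its underside
- figure: blue miniature figure, 28 mm across, 46 mm high; bystander, leave it alone. Origin: centre of its underside
Mind the look-alikes: they are no part of the job. What is shaped like the slabA but purple or turquoise is not meant.

How it is judged:
On the way, in this order (a step that is already met when the one before it is completed fails the run):
1. all the chips lie in the catch tray while no slab, sheet or weight is on the bed (x of chip1 in the frame of bed between 0.08 and 0.152 m and y of chip1 in the frame of bed between -0.053 and 0.053 m and z of each of chip1, chip2, chip3, chip4 in the frame of bed below 0.0235 m and (z of chip1 in the frame of bed below 0.018 m or x of chip1 in the frame of bed above 0.09 m) and x of chip2 in the frame of bed between 0.08 and 0.152 m and y of chip2 in the frame of bed between -0.053 and 0.053 m and (z of chip2 in the frame of bed below 0.018 m or x of chip2 in the frame of bed above 0.09 m) and x of chip3 in the frame of bed between 0.08 and 0.152 m and y of chip3 in the frame of bed between -0.053 and 0.053 m and (z of chip3 in the frame of bed below 0.018 m or x of chip3 in the frame of bed above 0.09 m) and x of chip4 in the frame of bed between 0.08 and 0.152 m and y of chip4 in the frame of bed between -0.053 and 0.053 m and (z of chip4 in the frame of bed below 0.018 m or x of chip4 in the frame of bed above 0.09 m) and horizontal distance between each of slabA, slabB, slabC, sheetA, sheetB, sheetC, weight and bed above 0.1 m), for 0.2 s.
2. the scraper stands back on its pad, let go, while no slab, sheet or weight is on the bed (horizontal distance between scraper and pad below 0.035 m and angle between scraper's own z axis and vertical below 0.1 rad and height (world z) of scraper below 0.006 m and contact force between the fingers and scraper below 0.1 N and horizontal distance between each of slabA, slabB, slabC, sheetA, sheetB, sheetC, weight and bed above 0.1 m), for 0.2 s.
3. every slab lies in the stack on the outline, each with a release sheet on it (x of slabA in the frame of bed between -0.01 and 0.01 m and y of slabA in the frame of bed between -0.01 and 0.01 m and angle between the x axis of each of slabA, slabB, slabC and the x axis of bed, either way round below 0.14 rad and angle between each of slabA, slabB, slabC's own z axis and vertical below 0.06 rad and (z of slabA in the frame of bed between 0.017 and 0.023 m or z of slabA in the frame of bed between 0.035 and 0.041 m or z of slabA in the frame of bed between 0.053 and 0.059 m) and ((x of sheetA in the frame of bed between -0.01 and 0.01 m and y of sheetA in the frame of bed between -0.01 and 0.01 m and angle between the x axis of sheetA and the x axis of bed, either way round below 0.14 rad and angle between sheetA's own z axis and vertical below 0.06 rad and z of sheetA in the frame of slabA between 0.009 and 0.015 m) or (x of sheetB in the frame of bed between -0.01 and 0.01 m and y of sheetB in the frame of bed between -0.01 and 0.01 m and angle between the x axis of sheetB and the x axis of bed, either way round below 0.14 rad and angle between sheetB's own z axis and vertical below 0.06 rad and z of sheetB in the frame of slabA between 0.009 and 0.015 m) or (x of sheetC in the frame of bed between -0.01 and 0.01 m and y of sheetC in the frame of bed between -0.01 and 0.01 m and angle between the x axis of sheetC and the x axis of bed, either way round below 0.14 rad and angle between sheetC's own z axis and vertical below 0.06 rad and z of sheetC in the frame of slabA between 0.009 and 0.015 m)) and x of slabB in the frame of bed between -0.01 and 0.01 m and y of slabB in the frame of bed between -0.01 and 0.01 m and (z of slabB in the frame of bed between 0.017 and 0.023 m or z of slabB in the frame of bed between 0.035 and 0.041 m or z of slabB in the frame of bed between 0.053 and 0.059 m) and ((x of sheetA in the frame of bed between -0.01 and 0.01 m and y of sheetA in the frame of bed between -0.01 and 0.01 m and angle between the x axis of sheetA and the x axis of bed, either way round below 0.14 rad and angle between sheetA's own z axis and vertical below 0.06 rad and z of sheetA in the frame of slabB between 0.009 and 0.015 m) or (x of sheetB in the frame of bed between -0.01 and 0.01 m and y of sheetB in the frame of bed between -0.01 and 0.01 m and angle between the x axis of sheetB and the x axis of bed, either way round below 0.14 rad and angle between sheetB's own z axis and vertical below 0.06 rad and z of sheetB in the frame of slabB between 0.009 and 0.015 m) or (x of sheetC in the frame of bed between -0.01 and 0.01 m and y of sheetC in the frame of bed between -0.01 and 0.01 m and angle between the x axis of sheetC and the x axis of bed, either way round below 0.14 rad and angle between sheetC's own z axis and vertical below 0.06 rad and z of sheetC in the frame of slabB between 0.009 and 0.015 m)) and x of slabC in the frame of bed between -0.01 and 0.01 m and y of slabC in the frame of bed between -0.01 and 0.01 m and (z of slabC in the frame of bed between 0.017 and 0.023 m or z of slabC in the frame of bed between 0.035 and 0.041 m or z of slabC in the frame of bed between 0.053 and 0.059 m) and ((x of sheetA in the frame of bed between -0.01 and 0.01 m and y of sheetA in the frame of bed between -0.01 and 0.01 m and angle between the x axis of sheetA and the x axis of bed, either way round below 0.14 rad and angle between sheetA's own z axis and vertical below 0.06 rad and z of sheetA in the frame of slabC between 0.009 and 0.015 m) or (x of sheetB in the frame of bed between -0.01 and 0.01 m and y of sheetB in the frame of bed between -0.01 and 0.01 m and angle between the x axis of sheetB and the x axis of bed, either way round below 0.14 rad and angle between sheetB's own z axis and vertical below 0.06 rad and z of sheetB in the frame of slabC between 0.009 and 0.015 m) or (x of sheetC in the frame of bed between -0.01 and 0.01 m and y of sheetC in the frame of bed between -0.01 and 0.01 m and angle between the x axis of sheetC and the x axis of bed, either way round below 0.14 rad and angle between sheetC's own z axis and vertical below 0.06 rad and z of sheetC in the frame of slabC between 0.009 and 0.015 m))), for 0.2 s.
4. the weight lies on the top sheet of the stack (x of weight in the frame of bed between -0.012 and 0.012 m and y of weight in the frame of bed between -0.012 and 0.012 m and angle between the x axis of weight and the x axis of bed, either way round below 0.17 rad and angle between weight's own z axis and vertical below 0.06 rad and (z of weight in the frame of bed between 0.053 and 0.059 m or z of weight in the frame of bed between 0.071 and 0.077 m) and z of weight in the frame of slabA above 0.014 m and z of weight in the frame of slabB above 0.014 m and z of weight in the frame of slabC above 0.014 m), for 0.2 s.
At the end, for the whole second after the job is handed in: chips in the tray; every slab flat in the stack with one sheet directly on it (10 mm along each bed axis, 8 degrees, 3 mm in height); weight flat on the top sheet (12 mm, 10 degrees, 3 mm); scraper upright on its pad within 35 mm of its middle; all at rest (all of step 3 and all of step 4 and x of chip1 in the frame of bed between 0.08 and 0.152 m and y of chip1 in the frame of bed between -0.053 and 0.053 m and z of each of chip1, chip2, chip3, chip4 in the frame of bed below 0.0235 m and (z of chip1 in the frame of bed below 0.018 m or x of chip1 in the frame of bed above 0.09 m) and x of chip2 in the frame of bed between 0.08 and 0.152 m and y of chip2 in the frame of bed between -0.053 and 0.053 m and (z of chip2 in the frame of bed below 0.018 m or x of chip2 in the frame of bed above 0.09 m) and x of chip3 in the frame of bed between 0.08 and 0.152 m and y of chip3 in the frame of bed between -0.053 and 0.053 m and (z of chip3 in the frame of bed below 0.018 m or x of chip3 in the frame of bed above 0.09 m) and x of chip4 in the frame of bed between 0.08 and 0.152 m and y of chip4 in the frame of bed between -0.053 and 0.053 m and (z of chip4 in the frame of bed below 0.018 m or x of chip4 in the frame of bed above 0.09 m) and horizontal distance between scraper and pad below 0.035 m and angle between scraper's own z axis and vertical below 0.1 rad and height (world z) of scraper below 0.006 m and linear speed of each of weight, slabA, slabB, slabC, scraper below 0.02 m/s); the robot touches nothing.
It fails at once if the fingers push a chip (contact force between the fingers and chip1 above 1 N or contact force between the fingers and chip2 above 1 N or contact force between the fingers and chip3 above 1 N or contact force between the fingers and chip4 above 1 N).
It fails at once if a bystander is displaced by more than 50 mm (distance of any of paint1, paint2, paintpot, figure from where it was at the start of the episode above 0.05 m).
Of slabA, slabB, slabC only 2 to 3 are there at a start; the rules pass over those that are not, and their reading is None.
Of chip1, chip2, chip3, chip4 only 2 to 4 are there at a start; the rules pass over those that are not, and their reading is None.
At some moment in a run one of weight, scraper may be knocked a few centimetres aside while the robot is not near it.
Once in a run the grip may slacken for a moment while it holds something.
It also fails if it takes over 210 s, if anything falls off the work surface, if the arm or the gripper's body presses on something with over 40 N, if the wrist force passes 120 N, or if a joint passes its speed limit or range.

## Working session

There is one attempt and no reset: what is moved stays moved. The work goes in short steps, Python scripts to look and compute and a tool call to move; the robot and the scene stay as the last step left them, time stands still between calls to the robot, and variables do not carry over. Pictures are saved under pics/ and viewed, at most 14 in all, crops included, and the job is handed in when it is done.

Besides the shell and the picture viewer there is one more tool, called after "Call:" as name(argument=value, ...) on one line, values as JSON. arm_command: Moves the arm, as the interface text tells. Its arguments: {"type":"object","properties":{"plan":{"type":"array"},"grip_force":{"type":"number"}},"required":["plan"]}

```bash
mkdir -p pics; ls; python3 - <<'E'
from bench import *
import cv2
s=get_state(); print({k:s[k] for k in ('clock','ee_pos','ee_rot','grip_width')})
for n in ('top','side'):
    d=get_image(n); cv2.imwrite(f'pics/{n}0.png',cv2.resize(d['pixels'][:,:,::-1],(800,600),interpolation=cv2.INTER_CUBIC))
    print(n,d['camera_matrix'],d['dist'],d['rvec'],d['tvec'])
E
```

```text
pics
{'clock': 0.0, 'ee_pos': array([ 0.14970716, -0.657781  ,  0.23061974]), 'ee_rot': array([ 9.93745902e-01,  1.11663266e-01, -1.16735554e-04, -6.18867619e-04]), 'grip_width': 0.08547576166343859}
top [[493.78500805   0.         278.24111826]
 [  0.         493.78500805 207.13325326]
 [  0.           0.           1.        ]] [-0.0334399  0.         0.         0.         0.       ] [ 2.16985408 -2.20861765  0.040738  ] [0.02153395 0.55913407 1.54442823]
side [[498.92538972   0.         276.81204521]
 [  0.         498.92538972 202.96823581]
 [  0.           0.           1.        ]] [-0.02754475  0.          0.          0.          0.        ] [ 0.3657404  -2.82247561  1.10901769] [0.5463153  0.14912803 1.19286466]
```

View pics/top0.png

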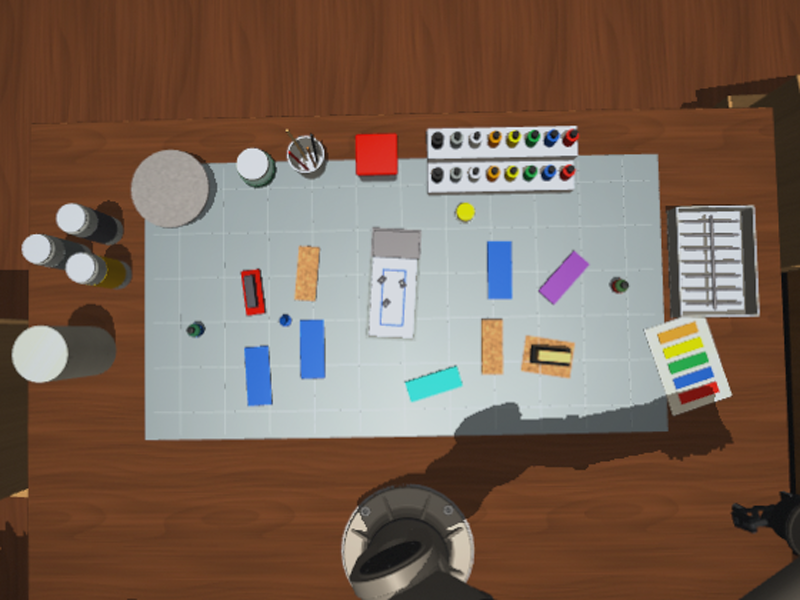

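View pics/side0.png

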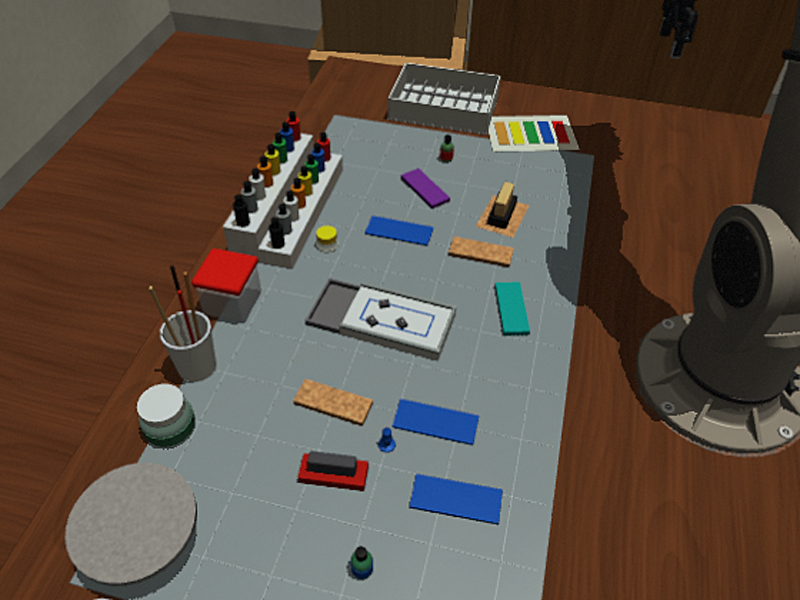

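The top view, at 800x600 scale, shows:
- **Bed:** centre near (392,298), with the tray at (397,243) and 3 chips between them.
- **Slabs:** two cork-topped ones, at (307,273) and (492,346).
- **Sheets:** three, at (258,376), (312,349) and (499,270).
- **Weight:** (252,291).
- **Scraper:** on its pad at (548,356).

The purple and turquoise slabs are decoys.

```bash
cat > h.py <<'E'
from bench import *
import cv2, numpy as np
from scipy.spatial.transform import Rotation as R
def ray(d,uv):
    p=cv2.undistortPoints(np.array(uv,float).reshape(-1,1,2),d['camera_matrix'],np.array(d['dist'],float)).reshape(-1,2)
    Rm=cv2.Rodrigues(np.array(d['rvec'],float))[0]; t=np.array(d['tvec'],float).ravel()
    return -Rm.T@t, np.c_[p,np.ones(len(p))]@Rm
def plane(d,uv,z):
    o,v=ray(d,uv); s=(z-o[2])/v[:,2]; return (o+v*s[:,None])[:,:2]
COL=dict(blue=((105,150,80),(125,255,255)),cork=((8,90,110),(20,230,255)),red=((0,180,70),(6,255,255)),
 dark=((0,0,0),(180,255,60)),white=((0,0,190),(180,40,255)),grey=((0,0,70),(180,60,140)),wood=((15,60,150),(30,150,255)))
def mask(d,c):
    hsv=cv2.cvtColor(d['pixels'],cv2.COLOR_RGB2HSV); return cv2.inRange(hsv,*map(np.array,COL[c]))
def rects(d,c,z,amin=60,box=None,k=0):
    m=mask(d,c)
    if k: m=cv2.morphologyEx(m,cv2.MORPH_CLOSE,np.ones((k,k)))
    cs,_=cv2.findContours(m,cv2.RETR_EXTERNAL,cv2.CHAIN_APPROX_NONE); out=[]
    for q in cs:
        if cv2.contourArea(q)<amin: continue
        w=plane(d,q.reshape(-1,2),z)
        (cx,cy),(a,b),g=cv2.minAreaRect((w*1000).astype(np.float32))
        if a<b: a,b,g=b,a,g+90
        g=(g+90)%180-90
        if box and not(box[0]<cx/1e3<box[1] and box[2]<cy/1e3<box[3]): continue
        out.append((round(cx/1e3,4),round(cy/1e3,4),round(a),round(b),round(g,1)))  # long-axis angle from world x
    return out
E
python3 - <<'E'
from h import *
d=get_image('top'); B=(0.2,1.0,-.6,.6)
for c,z in (('blue',.006),('cork',.012),('cork',0),('red',.018),('dark',.029),('white',.02),('grey',.014),('wood',.06)):
    print(c,z,rects(d,c,z,15 if c=='dark' else 60,B))
p=d['pixels']
for u,v in ((392,320),(397,243),(492,330),(548,340),(560,356),(388,340),(382,281),(430,300)): print((u,v),p[int(v*.7),int(u*.7)],cv2.cvtColor(p[int(v*.7):int(v*.7)+1,int(u*.7):int(u*.7)+1],cv2.COLOR_RGB2HSV).ravel())
E
```

```text
blue 0.006 [(0.3898, 0.3257, 128, 52, 3.3), (0.4466, 0.2046, 127, 51, -0.6), (0.6152, -0.214, 125, 51, -1.4)]
cork 0.012 [(0.2041, 0.3153, 827, 75, -88.1), (0.4209, -0.3153, 107, 77, 80.0), (0.4445, -0.1933, 116, 44, -1.3), (0.6152, 0.2128, 120, 45, -5.5), (0.9107, 0.1413, 103, 36, 88.7)]
cork 0 [(0.2019, 0.3178, 833, 76, -88.1), (0.4204, -0.3176, 107, 77, 80.0), (0.4442, -0.1948, 117, 44, -1.3), (0.6162, 0.2145, 121, 46, -5.5), (0.914, 0.1424, 104, 36, 88.7)]
red 0.018 [(0.5749, 0.3328, 96, 40, 7.2), (0.8784, 0.0538, 95, 93, 2.8)]
dark 0.029 [(0.2155, -0.2995, 815, 117, -82.7), (0.4241, -0.3164, 83, 36, 83.8), (0.7247, -0.5916, 45, 19, -2.3), (0.825, -0.0786, 29, 21, -15.1), (0.9029, -0.0808, 32, 22, -1.2)]
white 0.02 [(0.5566, 0.0233, 173, 100, -4.4), (0.4901, 0.011, 932, 487, -83.5), (0.8221, -0.2232, 324, 64, -89.9), (0.8627, 0.3328, 65, 64, -0.3), (0.8988, -0.227, 328, 66, -89.9)]
grey 0.014 [(0.2874, -0.3943, 576, 80, -87.7), (0.5767, 0.3407, 69, 18, 7.2), (0.7862, -0.219, 321, 9, 89.7), (0.8241, 0.0539, 86, 13, -89.0), (0.8482, 0.179, 101, 30, -67.0), (0.7877, 0.4603, 181, 78, -25.8), (0.8661, -0.2242, 335, 19, -89.7), (0.8424, 0.3127, 81, 63, -40.3), (0.8927, 0.2182, 55, 51, -69.2)]
wood 0.06 [(0.4228, -0.3058, 105, 76, 80.2), (0.4456, -0.1876, 113, 43, -1.3), (0.6107, 0.2063, 116, 44, -5.7)]
(392, 320) [214 218 224] [108  11 224]
(397, 243) [155 152 153] [170   5 155]
(492, 330) [216 165 102] [ 17 135 216]
(548, 340) [199 158 116] [ 15 106 199]
(560, 356) [214 209 127] [ 28 104 214]
(388, 340) [180 190 188] [ 84  13 190]
(382, 281) [140 142 140] [ 60   4 142]
(430, 300) [188 199 199] [ 90  14 199]
```

```bash
cat >> h.py <<'E'
def go(x,y,z,yaw,xc=None):
    """shift (tool axes, scaled) and turn for the move from the measured pose to a tool-down pose"""
    s=get_state(); r0=R.from_quat(s['ee_rot']); r1=R.from_euler('z',yaw,degrees=True)*R.from_euler('x',180,degrees=True)
    t=r0.inv().apply(np.array([x,y,z])-s['ee_pos'])/.8; w=(r0.inv()*r1).as_rotvec()/np.pi
    print('shift',t.round(4),'turn',w.round(4))
    return t,w
E
python3 - <<'E'
from h import *
d=get_image('top')
hsv=cv2.cvtColor(d['pixels'],cv2.COLOR_RGB2HSV)
Z=np.zeros(hsv.shape[:2],np.uint8); Z[180:240,255:292]=255
m=cv2.inRange(hsv,(100,60,60),(130,255,255))&Z
q=np.argwhere(m)[:,::-1]; w=plane(d,q,.02)*1000
print(len(q),'outline',cv2.minAreaRect(w.astype(np.float32)))
c,a=np.array([556.6,23.3]),np.radians(-4.4)
m=cv2.inRange(hsv,(0,0,0),(180,60,120))&Z
for q in cv2.findContours(m,cv2.RETR_EXTERNAL,cv2.CHAIN_APPROX_NONE)[0]:
    if len(q)<5: continue
    w=(plane(d,q.reshape(-1,2),.027)*1000-c)@np.array([[np.cos(a),-np.sin(a)],[np.sin(a),np.cos(a)]])
    print('chip bed frame',w.min(0).round(),w.max(0).round())
go(.422,-.316,.12,83.8)
E
```

```text
132 outline ((556.711181640625, 22.86843490600586), (53.160064697265625, 124.72683715820312), 85.40567016601562)
chip bed frame [-14.   7.] [-4. 20.]
chip bed frame [ 26. -25.] [ 38. -15.]
chip bed frame [33. 20.] [45. 35.]
shift [ 0.4267 -0.3412  0.1389] turn [-2.000e-04 -1.000e-04 -3.944e-01]
```

```bash
python3 - <<'E'
from h import *
COL['wood']=((22,50,120),(34,200,255)); COL['dark']=((0,0,0),(180,255,70))
B=(.3,.55,-.42,-.2)
d=get_image('top'); print('top handle',rects(d,'wood',.06,20,B),rects(d,'dark',.024,20,B))
o,_=ray(d,[[0,0]]); print(o)
d=get_image('side'); print('side',rects(d,'wood',.06,20,B),rects(d,'dark',.024,20,B))
E
```

```text
top handle [(0.4228, -0.3208, 68, 21, 84.2)] [(0.4242, -0.3169, 83, 38, 82.7)]
[ 0.48051586 -0.00843548  1.57079168]
side [(0.4219, -0.32, 63, 18, 83.6)] [(0.4213, -0.3065, 107, 42, 83.5)]
```

Call:
arm_command(plan=[[[0.2133,-0.1706,0.0],[0,0,-0.197],1],[[0.2133,-0.1706,0.0],[0,0,-0.197],1],[[0.2133,-0.1706,0.0],[0,0,-0.197],1],[[0.2133,-0.1706,0.0],[0,0,-0.197],1],[[0.2133,-0.1706,0.0],[0,0,-0.197],1]])

```text
clock: 0.72
ee_pos: [0.2804, -0.4935, 0.2314]
ee_rot: [0.911, 0.412, -0.0, 0.0]
contact_force: [1.2, -0.6, 0.1]
grip_width: 0.0856
gripper_force: 0.0
```

```bash
python3 - <<'E'
from h import *
go(.4225,-.3205,.1,84)
E
```

```text
shift [ 0.2797 -0.0096  0.1642] turn [ 0.000e+00  1.000e-04 -1.965e-01]
```

Call:
arm_command(plan=[[[0.2797,-0.0096,0.12],[0,0,-0.1965],1],[[0.2797,-0.0096,0.12],[0,0,-0.1965],1],[[0.2797,-0.0096,0.12],[0,0,-0.1965],1],[[0.2797,-0.0096,0.12],[0,0,-0.1965],1],[[0.2797,-0.0096,0.12],[0,0,-0.1965],1]])

```text
clock: 1.13
ee_pos: [0.4029, -0.3464, 0.1489]
ee_rot: [0.743, 0.669, 0.0, 0.0]
contact_force: [-0.4, -0.7, -0.2]
grip_width: 0.0853
gripper_force: 0.0
```

```bash
python3 - <<'E'
from h import *
go(.4225,-.3205,.1,84); go(.4225,-.3205,.034,84)
E
```

```text
shift [0.0348 0.021  0.0611] turn [ 0.0002  0.0001 -0.    ]
shift [0.0349 0.0209 0.1436] turn [ 0.0002  0.0001 -0.    ]
```

Call:
arm_command(plan=[[[0.035,0.021,0.05],[0,0,0],1],[[0.035,0.021,0.08],[0,0,0],1],[[0.035,0.021,0.12],[0,0,0],1],[[0.035,0.021,0.1486],[0,0,0],1],[[0.035,0.021,0.1486],[0,0,0],1]])

```text
clock: 1.55
ee_pos: [0.4198, -0.3202, 0.0265]
ee_rot: [0.745, 0.667, -0.001, -0.003]
contact_force: [-0.7, 0.1, -0.2]
grip_width: 0.0853
gripper_force: 0.0
```

Call:
arm_command(plan=[[[0,0,0],[0,0,0],0],[[0,0,0],[0,0,0],0],[[0,0,0],[0,0,0],0],[[0,0,0],[0,0,0],0],[[0,0,0],[0,0,0],0]], grip_force=80)

```text
clock: 1.97
ee_pos: [0.4222, -0.3226, 0.0316]
ee_rot: [0.745, 0.667, 0.0, 0.001]
contact_force: [-0.2, -0.3, 0.2]
grip_width: 0.0256
gripper_force: 0.0
```

Call:
arm_command(plan=[[[0,0,0],[0,0,0],0],[[0,0,0],[0,0,0],0],[[0,0,0],[0,0,0],0],[[0,0,0],[0,0,0],0],[[0,0,0],[0,0,0],0]])

```text
clock: 2.38
ee_pos: [0.4222, -0.3225, 0.0316]
ee_rot: [0.745, 0.667, 0.0, 0.001]
contact_force: [-3.4, 1.3, 14.1]
grip_width: 0.0209
gripper_force: 78.7
```

Call:
arm_command(plan=[[[0,0,-0.03],[0,0,0],0],[[0,0,-0.07],[0,0,0],0],[[0,0,-0.1],[0,0,0],0],[[0,0,-0.1],[0,0,0],0],[[0,0,-0.1],[0,0,0],0]])

```text
clock: 2.8
ee_pos: [0.4224, -0.3227, 0.112]
ee_rot: [0.745, 0.667, 0.0, 0.002]
contact_force: [0.2, -0.6, -1.2]
grip_width: 0.0207
gripper_force: 78.8
```

```bash
python3 - <<'E'
from h import *
go(.495,.026,.11,85.5)
E
```

```text
shift [0.4432 0.0418 0.0018] turn [ 0.0009  0.0006 -0.0104]
```

Call:
arm_command(plan=[[[0.0445,0.004,0],[0,0,0],0],[[0.089,0.008,0],[0,0,0],0],[[0.1335,0.0125,0],[0,0,0],0],[[0.178,0.017,0],[0,0,0],0],[[0.222,0.021,0],[0,0,0],0]])

```text
clock: 3.22
ee_pos: [0.4576, -0.1456, 0.1096]
ee_rot: [0.745, 0.667, -0.0, -0.0]
contact_force: [1.1, -0.2, -1.0]
grip_width: 0.0207
gripper_force: 78.8
```

Call:
arm_command(plan=[[[0.0445,0.004,0],[0,0,0],0],[[0.089,0.008,0],[0,0,-0.005],0],[[0.1335,0.0125,0],[0,0,-0.0104],0],[[0.178,0.017,0],[0,0,-0.0104],0],[[0.221,0.021,0],[0,0,-0.0104],0]])

```text
clock: 3.63
ee_pos: [0.4939, 0.0283, 0.1096]
ee_rot: [0.734, 0.679, -0.0, -0.0]
contact_force: [1.3, -0.7, -1.6]
grip_width: 0.021
gripper_force: 78.8
```

Call:
arm_command(plan=[[[0,0,0],[0,0,0],0],[[0,0,0],[0,0,0],0],[[0,0,0],[0,0,0],0],[[0,0,0],[0,0,0],0],[[0,0,0],[0,0,0],0]])

```text
clock: 4.05
ee_pos: [0.4941, 0.0253, 0.1101]
ee_rot: [0.735, 0.678, -0.0, -0.0]
contact_force: [0.1, 0.4, -1.5]
grip_width: 0.0207
gripper_force: 78.8
```

```bash
python3 - <<'E'
from h import *
d=get_image('top'); COL['wood']=((22,50,120),(34,200,255))
B=(.3,.65,-.12,.2); print(rects(d,'wood',.112-.0316+.06,20,B))
s=get_state(); print(s['ee_pos'],R.from_quat(s['ee_rot']).as_euler('zyx',degrees=True))
d=get_image('side'); print(rects(d,'wood',.112-.0316+.06,20,B))
cv2.imwrite('pics/s1.png',cv2.resize(d['pixels'][150:290,180:360,::-1],None,fx=4,fy=4))
go(.495,.026,.054,85.5)
E
```

```text
[]
[0.49416301 0.02539573 0.11016353] [-8.54186562e+01 -2.04436797e-02  1.79986345e+02]
[]
shift [0.0006 0.0009 0.0703] turn [-0.      0.0001 -0.0004]
```

View pics/s1.png

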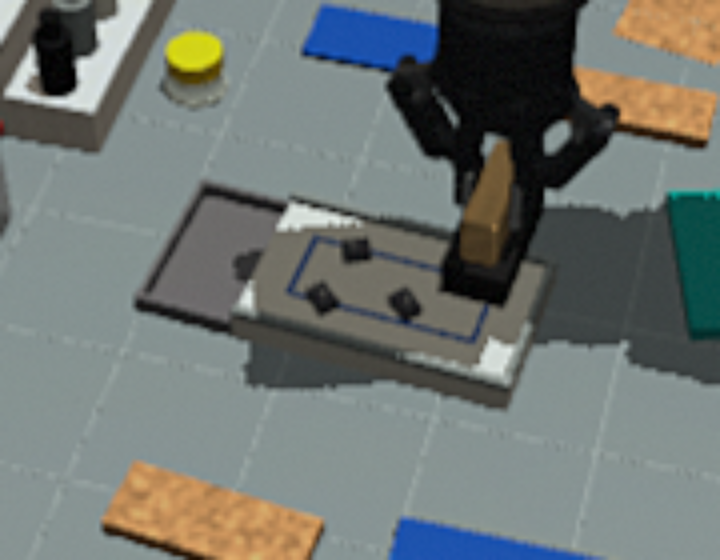

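The scraper hangs upright over the -x half of the bed, near (490,230) in the crop. The three chips lie ahead of it at (355,250), (322,297) and (405,303).

Call:
arm_command(plan=[[[0,0.001,0.03],[0,0,0],0],[[0,0.001,0.05],[0,0,0],0],[[0,0.001,0.065],[0,0,0],0],[[0,0.001,0.0715],[0,0,0],0],[[0,0.001,0.0715],[0,0,0],0]])

```text
clock: 4.57
ee_pos: [0.4948, 0.0262, 0.0525]
ee_rot: [0.734, 0.679, -0.001, -0.0]
contact_force: [-1.3, 0.8, 0.1]
grip_width: 0.0212
gripper_force: 78.9
```

Call:
arm_command(plan=[[[0,0,0.0005],[0,0,0],0],[[0,0,0.001],[0,0,0],0],[[0,0,0.001],[0,0,0],0],[[0,0,0.001],[0,0,0],0],[[0,0,0.001],[0,0,0],0]])

```text
clock: 4.98
ee_pos: [0.4953, 0.0264, 0.0526]
ee_rot: [0.734, 0.679, 0.0, 0.0]
contact_force: [0.4, 0.0, -1.1]
grip_width: 0.0209
gripper_force: 78.9
```

```bash
python3 - <<'E'
from h import *
a=np.radians(-4.5);bx=np.array([np.cos(a),np.sin(a)]);by=np.array([-bx[1],bx[0]])
s=get_state(); v=s['ee_pos'][:2]-np.array([.5567,.0231]); print(s['ee_pos'],v@bx,v@by)
r0=R.from_quat(s['ee_rot'])
for X in (.03,.088):
  w=np.r_[.5567,.0231]+X*bx-.002*by; go(w[0],w[1],s['ee_pos'][2],85.5)
E
```

```text
[0.49531842 0.02641439 0.05259668] -0.06145240011549073 -0.0015117737134381368
shift [-0.0006  0.1143  0.    ] turn [ 0.0001 -0.      0.0001]
shift [-7.000e-04  1.868e-01  1.000e-04] turn [ 0.0001 -0.      0.0001]
```

Call:
arm_command(plan=[[[0,0.007,0.0007],[0,0,0],0],[[0,0.015,0.0007],[0,0,0],0],[[0,0.023,0.0007],[0,0,0],0],[[0,0.03,0.0007],[0,0,0],0],[[0,0.038,0.0007],[0,0,0],0]])

```text
clock: 5.4
ee_pos: [0.5262, 0.0241, 0.0517]
ee_rot: [0.734, 0.679, 0.0, -0.0]
contact_force: [-1.0, 0.4, -0.5]
grip_width: 0.021
gripper_force: 78.9
```

Call:
arm_command(plan=[[[0,0.0075,0],[0,0,0],0],[[0,0.015,0],[0,0,0],0],[[0,0.0225,0],[0,0,0],0],[[0,0.03,0],[0,0,0],0],[[0,0.0375,0],[0,0,0],0]])

```text
clock: 5.82
ee_pos: [0.556, 0.0217, 0.0518]
ee_rot: [0.734, 0.679, 0.0, -0.0]
contact_force: [0.1, 0.3, -0.4]
grip_width: 0.0204
gripper_force: 78.9
```

Call:
arm_command(plan=[[[0,0.0075,0],[0,0,0],0],[[0,0.015,0],[0,0,0],0],[[0,0.0225,0],[0,0,0],0],[[0,0.03,0],[0,0,0],0],[[0,0.0375,0],[0,0,0],0]])

```text
clock: 6.23
ee_pos: [0.5859, 0.0194, 0.0518]
ee_rot: [0.734, 0.679, -0.0, -0.0]
contact_force: [-0.2, -0.7, -1.4]
grip_width: 0.021
gripper_force: 78.9
```

```bash
python3 - <<'E'
from h import *
a=np.radians(-4.5);bx=np.array([np.cos(a),np.sin(a)]);by=np.array([-bx[1],bx[0]])
s=get_state(); v=s['ee_pos'][:2]-np.array([.5567,.0231]); print(s['ee_pos'],v@bx,v@by,s['contact_force'])
d=get_image('side'); cv2.imwrite('pics/s2.png',cv2.resize(d['pixels'][150:290,180:360,::-1],None,fx=4,fy=4))
w=np.r_[.5567,.0231]+.086*bx-.002*by; go(w[0],w[1],s['ee_pos'][2],85.5)
E
```

```text
[0.58586343 0.0193843  0.05178055] 0.029365062979378697 -0.001416109314897297 [-0.24784    -0.74109122 -1.38065708]
shift [-0.0008  0.0694  0.0002] turn [ 0.0003 -0.0001  0.    ]
```

View pics/s2.png

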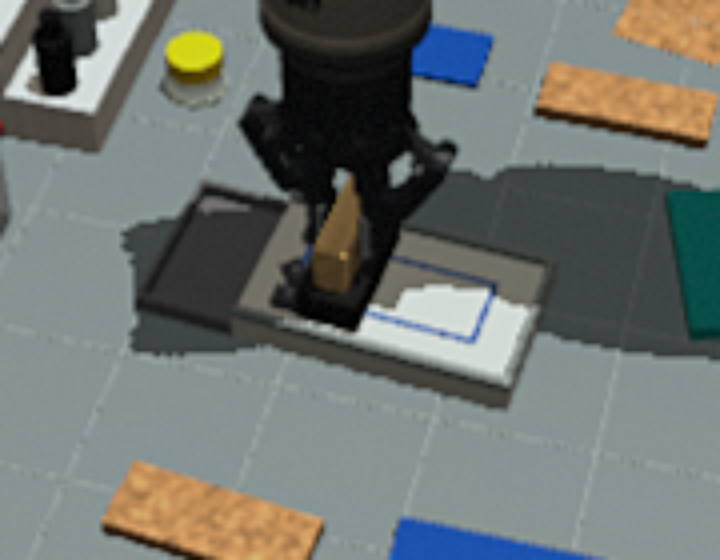

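The scraper is mid-bed with the chips ahead of it at (290,270)-(290,297), and the bed behind it is clear. I'll keep pushing over the open edge, more slowly.

Call:
arm_command(plan=[[[0,0.005,0],[0,0,0],0],[[0,0.01,0],[0,0,0],0],[[0,0.015,0],[0,0,0],0],[[0,0.02,0],[0,0,0],0],[[0,0.025,0],[0,0,0],0]])

```text
clock: 6.7
ee_pos: [0.6056, 0.0178, 0.0518]
ee_rot: [0.734, 0.679, 0.0, 0.0]
contact_force: [-0.4, -0.3, -0.6]
grip_width: 0.0208
gripper_force: 79.1
```

Call:
arm_command(plan=[[[0,0.005,0],[0,0,0],0],[[0,0.01,0],[0,0,0],0],[[0,0.015,0],[0,0,0],0],[[0,0.02,0],[0,0,0],0],[[0,0.025,0],[0,0,0],0]])

```text
clock: 7.12
ee_pos: [0.6256, 0.0163, 0.0518]
ee_rot: [0.734, 0.679, 0.0, -0.0]
contact_force: [0.4, -0.1, -0.4]
grip_width: 0.021
gripper_force: 79.0
```

Call:
arm_command(plan=[[[0,0.005,0],[0,0,0],0],[[0,0.01,0],[0,0,0],0],[[0,0.015,0],[0,0,0],0],[[0,0.02,0],[0,0,0],0],[[0,0.02,0],[0,0,0],0]])

```text
clock: 7.53
ee_pos: [0.6419, 0.015, 0.0518]
ee_rot: [0.734, 0.679, 0.0, 0.0]
contact_force: [-0.3, 0.3, -1.1]
grip_width: 0.0205
gripper_force: 79.0
```

Call:
arm_command(plan=[[[0,0,-0.02],[0,0,0],0],[[0,0,-0.05],[0,0,0],0],[[0,-0.04,-0.08],[0,0,0],0],[[0,-0.08,-0.09],[0,0,0],0],[[0,-0.12,-0.09],[0,0,0],0]])

```text
clock: 7.95
ee_pos: [0.5453, 0.0229, 0.1258]
ee_rot: [0.734, 0.679, 0.001, 0.001]
contact_force: [0.9, 0.8, -1.5]
grip_width: 0.0209
gripper_force: 78.9
```

```bash
python3 - <<'E'
from h import *
d=get_image('side'); cv2.imwrite('pics/s3.png',cv2.resize(d['pixels'][150:290,180:360,::-1],None,fx=4,fy=4))
E
```

```text
(no output)
```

View pics/s3.png

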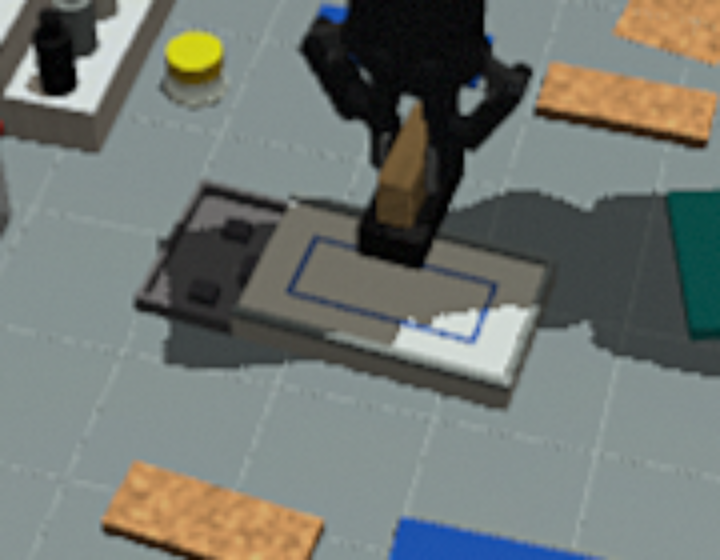

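Two chips show in the tray at (237,230) and (203,290), with a third edge near (245,265). I'll check from the top after parking the scraper.

```bash
python3 - <<'E'
from h import *
go(.421,-.319,.11,83.8)
E
```

```text
shift [-0.4375 -0.1136  0.0186] turn [-0.0008  0.0005  0.01  ]
```

Call:
arm_command(plan=[[[-0.046,-0.012,0],[0,0,0],0],[[-0.092,-0.024,0],[0,0,0],0],[[-0.138,-0.036,0],[0,0,0],0],[[-0.182,-0.047,0],[0,0,0],0],[[-0.22,-0.057,0],[0,0,0],0]])

```text
clock: 8.42
ee_pos: [0.4851, -0.1516, 0.124]
ee_rot: [0.734, 0.679, -0.0, 0.0]
contact_force: [1.2, 0.1, -1.6]
grip_width: 0.0208
gripper_force: 79.0
```

Call:
arm_command(plan=[[[-0.046,-0.012,0],[0,0,0],0],[[-0.092,-0.024,0.005],[0,0,0.01],0],[[-0.138,-0.036,0.01],[0,0,0.01],0],[[-0.182,-0.047,0.018],[0,0,0.01],0],[[-0.2175,-0.0566,0.018],[0,0,0.01],0]])

```text
clock: 8.83
ee_pos: [0.4256, -0.3217, 0.1086]
ee_rot: [0.745, 0.667, -0.0, -0.0]
contact_force: [-0.4, 0.6, -0.9]
grip_width: 0.0208
gripper_force: 79.0
```

```bash
python3 - <<'E'
from h import *
d=get_image('top'); hsv=cv2.cvtColor(d['pixels'],cv2.COLOR_RGB2HSV)
a=np.radians(-4.5);Rb=np.array([[np.cos(a),-np.sin(a)],[np.sin(a),np.cos(a)]])
m=cv2.inRange(hsv,(0,0,0),(180,90,100)); m[:155]=0;m[240:]=0;m[:,:250]=0;m[:,300:]=0
for q in cv2.findContours(m,cv2.RETR_EXTERNAL,cv2.CHAIN_APPROX_NONE)[0]:
    w=(plane(d,q.reshape(-1,2),.01)-[.5567,.0231])@Rb*1000; print(len(q),w.min(0).round(),w.max(0).round())
cv2.imwrite('pics/t3.png',cv2.resize(d['pixels'][150:250,240:420,::-1],None,fx=4,fy=4))
go(.421,-.319,.11,83.8); go(.421,-.319,.0325,83.8)
E
```

```text
1 [92.  5.] [92.  5.]
1 [92. 17.] [92. 17.]
2 [99.  5.] [99.  8.]
1 [98. 14.] [98. 14.]
4 [110. -26.] [110. -20.]
1 [123. -25.] [123. -25.]
2 [119. -19.] [123. -19.]
16 [110.  29.] [123.  38.]
shift [ 0.0094 -0.0042 -0.0015] turn [-0.0005  0.0007 -0.0025]
shift [ 0.0096 -0.0041  0.0954] turn [-0.0005  0.0007 -0.0025]
```

View pics/t3.png

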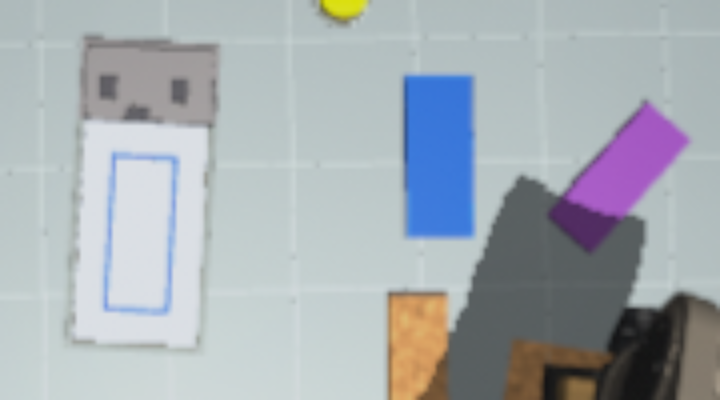

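All three chips are in the tray, at crop positions (108,87), (180,90) and (138,113). The bed is clear, so I'll set the scraper down.

Call:
arm_command(plan=[[[0.0096,-0.0041,0.03],[0,0,0],0],[[0.0096,-0.0041,0.06],[0,0,0],0],[[0.0096,-0.0041,0.085],[0,0,0],0],[[0.0096,-0.0041,0.0945],[0,0,0],0],[[0.0096,-0.0041,0.0955],[0,0,0],0]])

```text
clock: 9.3
ee_pos: [0.4248, -0.3106, 0.032]
ee_rot: [0.745, 0.668, -0.0, -0.001]
contact_force: [0.1, 0.4, -0.1]
grip_width: 0.0209
gripper_force: 80.4
```

Call:
arm_command(plan=[[[0,0,0],[0,0,0],0],[[0,0,0.0007],[0,0,0],0],[[0,0,0.0007],[0,0,0],0.6],[[0,0,0.0007],[0,0,0],1],[[0,0,0.0007],[0,0,0],1]])

```text
clock: 9.72
ee_pos: [0.4253, -0.3115, 0.0329]
ee_rot: [0.745, 0.667, 0.0, 0.0]
contact_force: [-0.3, 0.3, 0.1]
grip_width: 0.0561
gripper_force: 0.0
```

Call:
arm_command(plan=[[[0,0,0],[0,0,0],1],[[0,0,0],[0,0,0],1],[[0,0,-0.04],[0,0,0],1],[[0,0,-0.08],[0,0,0],1],[[0,0,-0.1],[0,0,0],1]])

```text
clock: 10.13
ee_pos: [0.4259, -0.3117, 0.1153]
ee_rot: [0.745, 0.667, 0.0, 0.001]
contact_force: [0.3, -1.5, -0.1]
grip_width: 0.0852
gripper_force: 0.0
```

```bash
python3 - <<'E'
from h import *
go(.4443,-.194,.1,-1.3); go(.4443,-.194,.1,178.7)
print(get_state()['joints'])
E
```

```text
shift [0.1487 0.0067 0.0191] turn [ 8.000e-04 -3.000e-04  4.724e-01]
shift [0.1487 0.0067 0.0191] turn [ 3.000e-04  8.000e-04 -5.276e-01]
[ 0.79828061  0.34910952 -0.34354933  2.02417321  0.16277878  0.79157406
  0.24994447]
```

Call:
arm_command(plan=[[[0.03,0.0015,0],[0,0,0.038],1],[[0.06,0.003,0],[0,0,0.076],1],[[0.09,0.0045,0],[0,0,0.114],1],[[0.12,0.006,0],[0,0,0.152],1],[[0.149,0.0067,0],[0,0,0.19],1]])

```text
clock: 10.55
ee_pos: [0.4436, -0.1923, 0.1126]
ee_rot: [0.909, 0.416, 0.0, 0.0]
contact_force: [0.6, 0.0, 0.1]
grip_width: 0.0854
gripper_force: 0.0
```

Call:
arm_command(plan=[[[0,0,0],[0,0,0.038],1],[[0,0,0],[0,0,0.076],1],[[0,0,0],[0,0,0.114],1],[[0,0,0],[0,0,0.152],1],[[0,0,0],[0,0,0.19],1]])

```text
clock: 10.97
ee_pos: [0.4434, -0.1933, 0.1125]
ee_rot: [0.991, 0.13, 0.0, 0.0]
contact_force: [-0.2, 0.3, -0.7]
grip_width: 0.0855
gripper_force: 0.0
```

```bash
python3 - <<'E'
from h import *
go(.4443,-.194,.05,-1.3)
print(get_state()['joints'][6])
d=get_image('side'); print('cork side',rects(d,'cork',.012,60,(.2,.9,-.3,.4)))
print('blue',rects(d,'blue',.006,60,(.2,.9,-.3,.4)))
COL['wood']=((22,50,120),(34,200,255)); B=(.3,.55,-.42,-.2); print('side handle',rects(d,'wood',.06,20,B))
E
```

```text
shift [0.0008 0.0011 0.0782] turn [ 0.     -0.      0.0905]
-1.0957290393341115
cork side [(0.6135, 0.2143, 120, 46, -5.5), (0.4189, -0.2016, 71, 25, -0.6), (0.3918, -0.2984, 108, 29, 83.9)]
blue [(0.3883, 0.3266, 129, 53, 3.3), (0.4457, 0.2066, 129, 54, 0.6), (0.6312, -0.2122, 91, 53, -0.4)]
side handle [(0.4215, -0.3093, 61, 10, 87.1)]
```

Call:
arm_command(plan=[[[0.0008,0.001,0.0],[0,0,0.038],1],[[0.0008,0.001,0.03],[0,0,0.076],1],[[0.0008,0.001,0.06],[0,0,0.0905],1],[[0.0008,0.001,0.078],[0,0,0.0905],1],[[0.0008,0.001,0.09],[0,0,0.0905],1]])

```text
clock: 11.43
ee_pos: [0.4436, -0.1937, 0.039]
ee_rot: [1.0, -0.007, -0.001, -0.0]
contact_force: [-0.5, -0.2, -0.2]
grip_width: 0.0852
gripper_force: 0.0
```

Call:
arm_command(plan=[[[0,0,0.02],[0,0,0],0.9],[[0,0,0.035],[0,0,0],0.9],[[0,0,0.045],[0,0,0],0.9],[[0,0,0.0475],[0,0,0],0.9],[[0,0,0.0475],[0,0,0],0.9]])

```text
clock: 11.85
ee_pos: [0.4442, -0.194, 0.0023]
ee_rot: [1.0, -0.008, -0.0, -0.0]
contact_force: [-0.5, 0.5, 0.2]
grip_width: 0.0767
gripper_force: 0.0
```

```bash
python3 - <<'E'
from h import *
go(.4445,-.1935,.002,-1.3)
E
```

```text
shift [ 0.0004 -0.0006  0.0004] turn [-0.0001  0.0001  0.0021]
```

Now close and lift.

Call:
arm_command(plan=[[[0,0,0],[0,0,0],0.3],[[0,0,0],[0,0,0],0.3],[[0,0,0],[0,0,0],0.3],[[0,0,0],[0,0,0],0.3],[[0,0,0],[0,0,0],0.3]], grip_force=60)

```text
clock: 12.27
ee_pos: [0.4447, -0.1942, 0.0035]
ee_rot: [1.0, -0.008, 0.001, 0.0]
contact_force: [-3.9, 1.3, 15.2]
grip_width: 0.044
gripper_force: 59.0
```

Call:
arm_command(plan=[[[0,0,0],[0,0,0],0.2],[[0,0,0],[0,0,0],0.2],[[0,0,-0.03],[0,0,0],0.2],[[0,0,-0.07],[0,0,0],0.2],[[0,0,-0.1],[0,0,0],0.2]])

```text
clock: 12.68
ee_pos: [0.4443, -0.194, 0.0844]
ee_rot: [1.0, -0.008, 0.0, 0.0]
contact_force: [1.5, -0.2, -0.3]
grip_width: 0.0439
gripper_force: 62.9
```

```bash
python3 - <<'E'
from h import *
d=get_image('side'); cv2.imwrite('pics/s4.png',cv2.resize(d['pixels'][80:290,240:420,::-1],None,fx=3,fy=3))
go(.5570,.0230,.09,-4.5)
E
```

```text
shift [ 0.1337 -0.2745 -0.0019] turn [ 0.0005 -0.0017  0.0196]
```

View pics/s4.png

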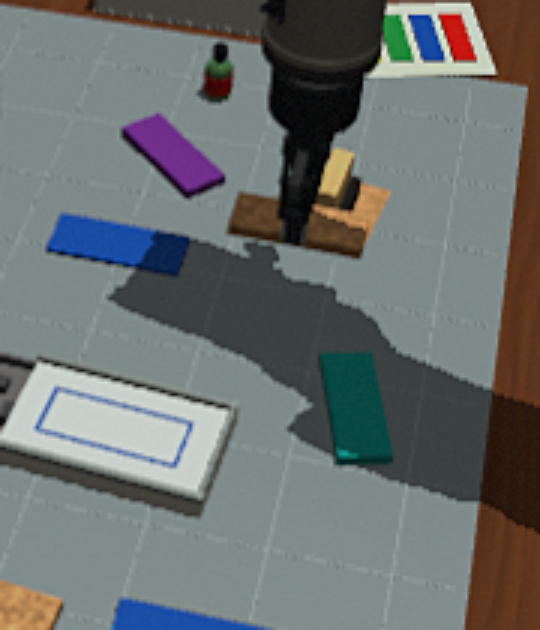

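The slab is lifted and level at (300,215), and the scraper stands on its pad at (335,180).

Call:
arm_command(plan=[[[0.02,-0.04,0],[0,0,0.005],0.2],[[0.04,-0.082,0],[0,0,0.01],0.2],[[0.06,-0.125,0],[0,0,0.0196],0.2],[[0.08,-0.165,0],[0,0,0.0196],0.2],[[0.1,-0.205,0],[0,0,0.0196],0.2]])

```text
clock: 13.15
ee_pos: [0.5277, -0.0297, 0.083]
ee_rot: [0.999, -0.039, 0.0, -0.0]
contact_force: [1.7, -1.2, -0.7]
grip_width: 0.0438
gripper_force: 62.9
```

```bash
python3 - <<'E'
from h import *
go(.5568,.0231,.09,-4.5);go(.5568,.0231,.026,-4.5)
E
```

```text
shift [ 0.0311 -0.0686 -0.0087] turn [-0.     -0.0003 -0.    ]
shift [ 0.0311 -0.0686  0.0713] turn [-0.     -0.0003 -0.    ]
```

Call:
arm_command(plan=[[[0.015,-0.035,0],[0,0,0],0.2],[[0.031,-0.0686,0],[0,0,0],0.2],[[0.031,-0.0686,0.02],[0,0,0],0.2],[[0.031,-0.0686,0.045],[0,0,0],0.2],[[0.031,-0.0686,0.06],[0,0,0],0.2]])

```text
clock: 13.57
ee_pos: [0.5557, 0.0219, 0.0333]
ee_rot: [0.999, -0.039, -0.0, -0.0]
contact_force: [-0.8, -0.4, -0.9]
grip_width: 0.0438
gripper_force: 62.9
```

Call:
arm_command(plan=[[[0,0,0.005],[0,0,0],0.2],[[0,0,0.01],[0,0,0],0.2],[[0,0,0.0125],[0,0,0],0.2],[[0,0,0.0125],[0,0,0],0.2],[[0,0,0.0125],[0,0,0],0.2]])

```text
clock: 13.98
ee_pos: [0.5564, 0.0212, 0.0251]
ee_rot: [0.999, -0.039, 0.0, -0.0]
contact_force: [0.2, -0.1, -0.5]
grip_width: 0.0436
gripper_force: 62.9
```

```bash
python3 - <<'E'
from h import *
go(.5568,.0231,.0235,-4.5); print(get_state()['ee_pos'])
d=get_image('side'); print(rects(d,'cork',.032,60,(.4,.7,-.1,.12)))
E
```

```text
shift [ 0.0003 -0.0024  0.002 ] turn [-0.0001 -0.0003 -0.0001]
[0.55641185 0.02120372 0.02506493]
[]
```

Call:
arm_command(plan=[[[0,-0.0024,0.0],[0,0,0],0.2],[[0.0,-0.0024,0.001],[0,0,0],0.2],[[0,-0.0024,0.002],[0,0,0],0.2],[[0,-0.0024,0.002],[0,0,0],0.7],[[0,-0.0024,0.002],[0,0,0],0.7]])

```text
clock: 14.45
ee_pos: [0.5564, 0.0233, 0.023]
ee_rot: [0.999, -0.039, 0.0, -0.0]
contact_force: [-1.0, -0.3, -0.1]
grip_width: 0.0597
gripper_force: 0.0
```

Call:
arm_command(plan=[[[0,0,0],[0,0,0],0.7],[[0,0,-0.03],[0,0,0],0.7],[[0,0,-0.06],[0,0,0],1],[[0,0,-0.09],[0,0,0],1],[[0,0,-0.1],[0,0,0],1]])

```text
clock: 14.87
ee_pos: [0.5576, 0.0234, 0.1059]
ee_rot: [0.999, -0.039, 0.002, -0.0]
contact_force: [0.9, -0.9, 0.3]
grip_width: 0.0852
gripper_force: 0.0
```

```bash
python3 - <<'E'
from h import *
go(.6152,-.2145,.1,-1.3)
E
```

```text
shift [0.0952 0.2908 0.0075] turn [-0.0002 -0.0011 -0.0178]
```

Call:
arm_command(plan=[[[0.013,0.04,0],[0,0,-0.0178],1],[[0.027,0.083,0],[0,0,-0.0178],1],[[0.041,0.126,0],[0,0,-0.0178],1],[[0.055,0.168,0],[0,0,-0.0178],1],[[0.069,0.21,0],[0,0,-0.0178],1]])

```text
clock: 15.28
ee_pos: [0.5981, -0.1503, 0.1026]
ee_rot: [1.0, -0.011, -0.0, 0.0]
contact_force: [0.5, 0.6, 0.3]
grip_width: 0.0855
gripper_force: 0.0
```

```bash
python3 - <<'E'
from h import *
d=get_image('top'); print(rects(d,'cork',.032,60,(.4,.7,-.1,.12)))
d2=get_image('side'); print(rects(d2,'cork',.032,60,(.4,.7,-.1,.12)), rects(d2,'blue',.006,60,(.5,.7,-.3,-.1)))
go(.6150,-.2138,.02,-1.4);
E
```

```text
[(0.5572, 0.0255, 117, 44, -4.2)]
[(0.5548, 0.0272, 119, 46, -4.3)] [(0.5859, -0.2115, 73, 53, -1.3), (0.6593, -0.2148, 48, 36, 87.5)]
shift [0.0232 0.072  0.1032] turn [ 0.0008 -0.     -0.0017]
```

Call:
arm_command(plan=[[[0.012,0.036,0],[0,0,-0.0017],0.95],[[0.0232,0.072,0.02],[0,0,-0.0017],0.95],[[0.0232,0.072,0.06],[0,0,-0.0017],0.95],[[0.0232,0.072,0.09],[0,0,-0.0017],0.95],[[0.0232,0.072,0.1032],[0,0,-0.0017],0.95]])

```text
clock: 15.8
ee_pos: [0.6134, -0.2065, 0.0167]
ee_rot: [1.0, -0.009, -0.002, -0.001]
contact_force: [-0.3, 0.6, -0.5]
grip_width: 0.0808
gripper_force: 0.0
```

Call:
arm_command(plan=[[[0,0,0.01],[0,0,0],0.85],[[0,0,0.018],[0,0,0],0.85],[[0,0,0.0225],[0,0,0],0.85],[[0,0,0.0225],[0,0,0],0.85],[[0,0,0.0225],[0,0,0],0.85]])

```text
clock: 16.22
ee_pos: [0.6159, -0.2065, 0.0032]
ee_rot: [1.0, -0.008, 0.001, 0.0]
contact_force: [-0.0, -0.9, -0.6]
grip_width: 0.0726
gripper_force: 0.0
```

```bash
python3 - <<'E'
from h import *
go(.6150,-.2138,.002,-1.4);s=get_state();print(s['ee_pos'],s['contact_force'])
d=get_image('side'); cv2.imwrite('pics/s5.png',cv2.resize(d['pixels'][130:200,230:330,::-1],None,fx=7,fy=7))
E
```

```text
shift [-0.001   0.0092  0.0015] turn [ 0.0001 -0.0004  0.0024]
[ 0.61589981 -0.20646178  0.00317124] [-0.022471   -0.88460377 -0.57219767]
```

View pics/s5.png

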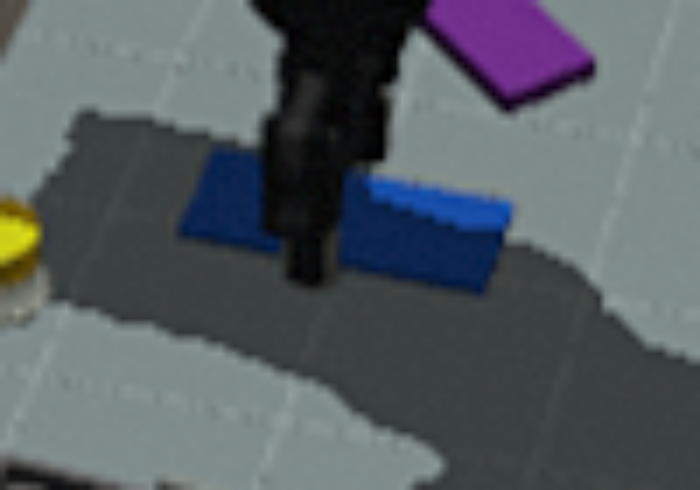

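The view shows the fingers straddling the sheet near (310,260), but about 7 mm off in y. I'll fix that and go lower, since the pads stand back when open.

Call:
arm_command(plan=[[[-0.001,0.005,-0.005],[0,0,0.001],0.85],[[-0.001,0.0092,-0.005],[0,0,0.001],0.8],[[-0.001,0.0092,0.004],[0,0,0.001],0.8],[[-0.001,0.0092,0.007],[0,0,0.001],0.8],[[-0.001,0.0092,0.007],[0,0,0.001],0.75]])

```text
clock: 16.68
ee_pos: [0.6138, -0.2137, -0.0043]
ee_rot: [1.0, -0.01, -0.001, -0.0]
contact_force: [-0.9, 0.1, -0.7]
grip_width: 0.0644
gripper_force: 0.0
```

Call:
arm_command(plan=[[[0,0,0],[0,0,0],0.6],[[0,0,0],[0,0,0],0.5],[[0,0,0],[0,0,0],0.5],[[0,0,0],[0,0,0],0.5],[[0,0,0],[0,0,0],0.5]], grip_force=50)

```text
clock: 17.1
ee_pos: [0.6145, -0.214, -0.0031]
ee_rot: [1.0, -0.01, 0.0, 0.0]
contact_force: [-0.3, -1.0, 4.2]
grip_width: 0.0522
gripper_force: 54.8
```

Call:
arm_command(plan=[[[0,0,0],[0,0,0],0.3],[[0,0,-0.02],[0,0,0],0.3],[[0,0,-0.05],[0,0,0],0.3],[[0,0,-0.09],[0,0,0],0.3],[[0,0,-0.12],[0,0,0],0.3]])

```text
clock: 17.52
ee_pos: [0.6145, -0.2136, 0.0942]
ee_rot: [1.0, -0.01, 0.0, -0.0]
contact_force: [0.2, 0.1, -0.3]
grip_width: 0.0519
gripper_force: 52.5
```

Call:
arm_command(plan=[[[0,0,0],[0,0,0],0.3],[[0,0,0],[0,0,0],0.3],[[0,0,0],[0,0,0],0.3],[[0,0,0],[0,0,0],0.3],[[0,0,0],[0,0,0],0.3]])

```text
clock: 17.93
ee_pos: [0.6137, -0.2136, 0.0914]
ee_rot: [1.0, -0.01, -0.001, -0.0]
contact_force: [0.5, -0.3, -0.5]
grip_width: 0.0523
gripper_force: 52.6
```

```bash
python3 - <<'E'
from h import *
go(.5568,.0240,.09,-4.5)
d=get_image('side'); cv2.imwrite('pics/s6.png',cv2.resize(d['pixels'][60:220,230:370,::-1],None,fx=3,fy=3))
print(rects(d,'blue',.1,60,(.4,.8,-.4,0)),rects(d,'blue',.006,60,(.5,.8,-.4,0)))
E
```

```text
shift [-0.0772 -0.2955  0.002 ] turn [-0.0002  0.0006  0.0186]
[] []
```

View pics/s6.png

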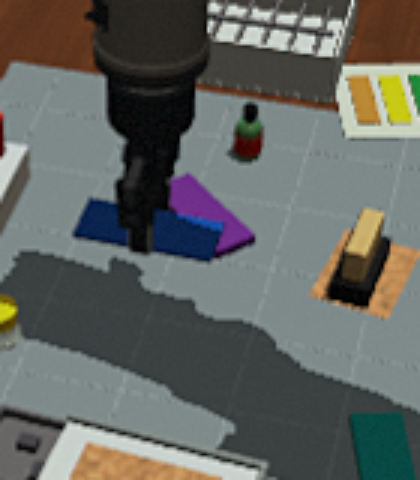

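The sheet is held level at (148,230), and the scraper stands fine at (365,260).

Call:
arm_command(plan=[[[-0.011,-0.042,0],[0,0,0.005],0.3],[[-0.022,-0.085,0],[0,0,0.01],0.3],[[-0.033,-0.128,0],[0,0,0.0186],0.3],[[-0.044,-0.17,0],[0,0,0.0186],0.3],[[-0.055,-0.21,0],[0,0,0.0186],0.3]])

```text
clock: 18.4
ee_pos: [0.5729, -0.0432, 0.0921]
ee_rot: [0.999, -0.039, -0.0, -0.0]
contact_force: [1.2, 1.0, -0.9]
grip_width: 0.0524
gripper_force: 52.6
```

Call:
arm_command(plan=[[[0,0,0],[0,0,0],0.3],[[0,0,0],[0,0,0],0.3],[[0,0,0],[0,0,0],0.3],[[0,0,0],[0,0,0],0.3],[[0,0,0],[0,0,0],0.3]])

```text
clock: 18.82
ee_pos: [0.5739, -0.0463, 0.0925]
ee_rot: [0.999, -0.04, -0.0, 0.0]
contact_force: [-0.2, -0.0, 0.2]
grip_width: 0.0522
gripper_force: 52.6
```

```bash
python3 - <<'E'
from h import *
go(.5568,.0240,.04,-4.5)
E
```

```text
shift [-0.0284 -0.0859  0.0656] turn [ 0.0001  0.0001 -0.0007]
```

Call:
arm_command(plan=[[[-0.014,-0.043,0],[0,0,0],0.3],[[-0.0284,-0.0859,0],[0,0,0],0.3],[[-0.0284,-0.0859,0.02],[0,0,0],0.3],[[-0.0284,-0.0859,0.045],[0,0,0],0.3],[[-0.0284,-0.0859,0.0656],[0,0,0],0.3]])

```text
clock: 19.23
ee_pos: [0.5567, 0.0251, 0.0395]
ee_rot: [0.999, -0.039, 0.0, -0.0]
contact_force: [0.3, -1.3, -0.4]
grip_width: 0.052
gripper_force: 52.6
```

Call:
arm_command(plan=[[[0,0,0],[0,0,0],0.3],[[0,0,0.004],[0,0,0],0.3],[[0,0,0.008],[0,0,0],0.3],[[0,0,0.01],[0,0,0],0.3],[[0,0,0.01],[0,0,0],0.3]])

```text
clock: 19.65
ee_pos: [0.5569, 0.0251, 0.0326]
ee_rot: [0.999, -0.04, 0.0, -0.0]
contact_force: [-0.3, -0.2, -0.8]
grip_width: 0.0526
gripper_force: 52.6
```

```bash
python3 - <<'E'
from h import *
go(.5568,.0240,.0290,-4.5)
E
```

```text
shift [-0.      0.0013  0.0045] turn [-0.     -0.0002 -0.0002]
```

Call:
arm_command(plan=[[[0,0.001,0.002],[0,0,0],0.3],[[0,0.001,0.004],[0,0,0],0.3],[[0,0.001,0.0045],[0,0,0],0.3],[[0,0.001,0.0045],[0,0,0],0.8],[[0,0.001,0.0045],[0,0,0],0.8]])

```text
clock: 20.07
ee_pos: [0.5565, 0.0246, 0.0287]
ee_rot: [0.999, -0.039, 0.0, -0.0]
contact_force: [0.4, 0.4, -0.3]
grip_width: 0.0681
gripper_force: 0.0
```

Call:
arm_command(plan=[[[0,0,0],[0,0,0],0.8],[[0,0,-0.03],[0,0,0],0.8],[[0,0,-0.06],[0,0,0],1],[[0,0,-0.09],[0,0,0],1],[[0,0,-0.1],[0,0,0],1]])

```text
clock: 20.48
ee_pos: [0.5579, 0.0247, 0.1118]
ee_rot: [0.999, -0.039, 0.002, -0.0]
contact_force: [1.1, 0.1, 1.1]
grip_width: 0.0857
gripper_force: 0.0
```

```bash
python3 - <<'E'
from h import *
go(.6145,.2135,.1,-5.5)
E
```

```text
shift [ 0.0519 -0.2409  0.0151] turn [-0.0003 -0.0011  0.0054]
```

Call:
arm_command(plan=[[[0.0104,-0.048,0],[0,0,0.005],1],[[0.0208,-0.096,0],[0,0,0.005],1],[[0.0312,-0.144,0],[0,0,0.005],1],[[0.0416,-0.192,0],[0,0,0.005],1],[[0.052,-0.24,0],[0,0,0.005],1]])

```text
clock: 20.9
ee_pos: [0.6133, 0.2144, 0.1084]
ee_rot: [0.999, -0.047, -0.0, 0.0]
contact_force: [-0.4, -0.3, 0.2]
grip_width: 0.0856
gripper_force: 0.0
```

Call:
arm_command(plan=[[[0,0,0.01],[0,0,0],1],[[0,0,0.03],[0,0,0],1],[[0,0,0.06],[0,0,0],1],[[0,0,0.09],[0,0,0],1],[[0,0,0.09],[0,0,0],1]])

```text
clock: 21.32
ee_pos: [0.6104, 0.2116, 0.0321]
ee_rot: [0.999, -0.047, -0.003, 0.001]
contact_force: [-2.1, -0.8, -0.3]
grip_width: 0.0852
gripper_force: 0.0
```

```bash
python3 - <<'E'
from h import *
go(.6145,.2135,.003,-5.5); print(get_state()['joints'][6])
d=get_image('top'); print(rects(d,'blue',.038,60,(.4,.7,-.1,.12)))
d2=get_image('side'); print(rects(d2,'blue',.038,60,(.4,.7,-.1,.12)))
E
```

```text
shift [ 0.005  -0.0029  0.0363] turn [0.0009 0.0018 0.0006]
-2.20836686967948
[(0.5577, 0.0255, 127, 52, -4.3)]
[(0.5568, 0.0286, 128, 53, -4.6)]
```

Call:
arm_command(plan=[[[0,0,0],[0,0,0],0.9],[[0,0,0.015],[0,0,0],0.85],[[0,0,0.03],[0,0,0],0.85],[[0,0,0.034],[0,0,0],0.85],[[0,0,0.034],[0,0,0],0.85]])

```text
clock: 21.83
ee_pos: [0.6124, 0.2123, 0.0082]
ee_rot: [0.999, -0.047, -0.001, 0.0]
contact_force: [-0.3, -0.4, 0.7]
grip_width: 0.0726
gripper_force: 0.0
```

Call:
arm_command(plan=[[[0,0,0.002],[0,0,0],0.6],[[0,0,0.002],[0,0,0],0.3],[[0,0,0.002],[0,0,0],0.3],[[0,0,0.002],[0,0,0],0.3],[[0,0,0.002],[0,0,0],0.3]], grip_force=60)

```text
clock: 22.25
ee_pos: [0.6133, 0.2127, 0.0086]
ee_rot: [0.999, -0.047, 0.0, -0.0]
contact_force: [-3.4, -0.4, 6.1]
grip_width: 0.0421
gripper_force: 59.8
```

Call:
arm_command(plan=[[[0,0,0],[0,0,0],0.2],[[0,0,0],[0,0,0],0.2],[[0,0,0],[0,0,0],0.2],[[0,0,0],[0,0,0],0.2],[[0,0,0],[0,0,0],0.2]])

```text
clock: 22.67
ee_pos: [0.6133, 0.2127, 0.0086]
ee_rot: [0.999, -0.047, 0.0, -0.0]
contact_force: [-2.7, -1.3, 5.8]
grip_width: 0.0425
gripper_force: 59.8
```

Call:
arm_command(plan=[[[0,0,-0.03],[0,0,0],0.2],[[0,0,-0.07],[0,0,0],0.2],[[0,0,-0.12],[0,0,0],0.2],[[0,0,-0.12],[0,0,0],0.2],[[0,0,-0.12],[0,0,0],0.2]])

```text
clock: 23.08
ee_pos: [0.6147, 0.2132, 0.1067]
ee_rot: [0.999, -0.047, 0.002, -0.001]
contact_force: [-0.2, 0.3, -1.5]
grip_width: 0.0418
gripper_force: 60.8
```

```bash
python3 - <<'E'
from h import *
go(.5568,.0240,.1,-4.5)
E
```

```text
shift [-0.0497  0.2422  0.0076] turn [-0.0007 -0.0014 -0.0052]
```

```bash
python3 - <<'E'
from h import *
d=get_image('side'); cv2.imwrite('pics/s7.png',cv2.resize(d['pixels'][170:330,170:330,::-1],None,fx=3.5,fy=3.5))
E
```

```text
(no output)
```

View pics/s7.png

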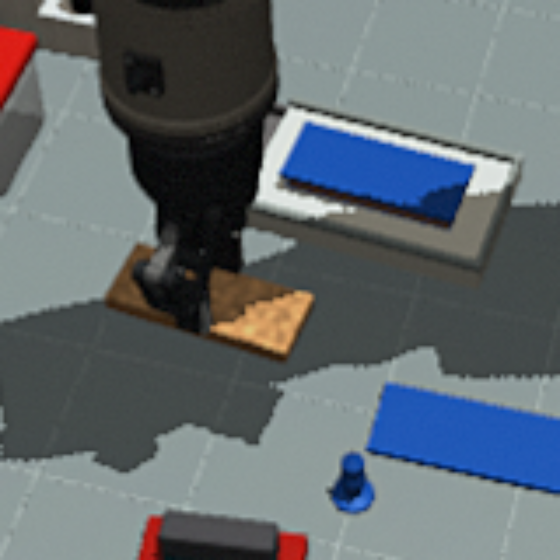

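The slab is held level at (210,300), and the first sheet sits square on its slab at (375,175).

Call:
arm_command(plan=[[[-0.0085,0.041,0],[0,0,-0.005],0.2],[[-0.017,0.083,0],[0,0,-0.005],0.2],[[-0.0255,0.125,0],[0,0,-0.005],0.2],[[-0.034,0.168,0],[0,0,-0.005],0.2],[[-0.042,0.205,0],[0,0,-0.005],0.2]], grip_force=80)

```text
clock: 23.55
ee_pos: [0.5625, 0.0502, 0.1024]
ee_rot: [0.999, -0.04, -0.001, 0.0]
contact_force: [0.5, -0.9, -1.2]
grip_width: 0.0404
gripper_force: 80.7
```

Call:
arm_command(plan=[[[-0.008,0.037,0],[0,0,0],0.2],[[-0.008,0.037,0],[0,0,0],0.2],[[-0.008,0.037,0],[0,0,0],0.2],[[-0.008,0.037,0],[0,0,0],0.2],[[-0.008,0.037,0],[0,0,0],0.2]])

```text
clock: 23.97
ee_pos: [0.5554, 0.0247, 0.1032]
ee_rot: [0.999, -0.039, -0.0, -0.0]
contact_force: [-0.4, 0.3, -0.2]
grip_width: 0.0405
gripper_force: 80.8
```

```bash
python3 - <<'E'
from h import *
go(.5562,.0240,.0525,-4.5)
E
```

```text
shift [0.0011 0.0008 0.0634] turn [-0.0001  0.0002  0.0003]
```

Call:
arm_command(plan=[[[0.001,0.0008,0.02],[0,0,0],0.2],[[0.001,0.0008,0.04],[0,0,0],0.2],[[0.001,0.0008,0.055],[0,0,0],0.2],[[0.001,0.0008,0.0634],[0,0,0],0.2],[[0.001,0.0008,0.0634],[0,0,0],0.2]])

```text
clock: 24.38
ee_pos: [0.5553, 0.0234, 0.0515]
ee_rot: [0.999, -0.039, -0.001, 0.0]
contact_force: [-0.4, -0.3, -0.1]
grip_width: 0.0407
gripper_force: 80.8
```

Call:
arm_command(plan=[[[0,0,0.001],[0,0,0],0.2],[[0,0,0.002],[0,0,0],0.2],[[0,0,0.004],[0,0,0],0.2],[[0,0,0.005],[0,0,0],0.2],[[0,0,0.005],[0,0,0],0.2]])

```text
clock: 24.8
ee_pos: [0.5563, 0.0228, 0.0493]
ee_rot: [0.999, -0.039, 0.0, -0.0]
contact_force: [0.3, 0.3, -1.4]
grip_width: 0.0404
gripper_force: 80.9
```

```bash
python3 - <<'E'
from h import *
go(.5562,.0240,.0468,-4.5); print(get_state()['ee_pos'])
d=get_image('side'); cv2.imwrite('pics/s8.png',cv2.resize(d['pixels'][170:270,210:330,::-1],None,fx=6,fy=6))
E
```

```text
shift [-0.0003 -0.0015  0.0031] turn [-0.     -0.0001 -0.0001]
[0.55634448 0.02279829 0.04929537]
```

View pics/s8.png

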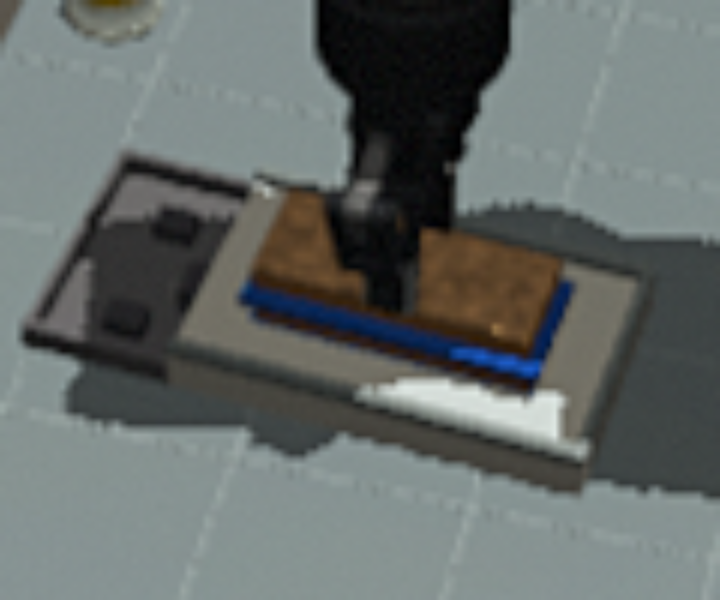

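The second slab hovers just above the sheet near (410,270) and is square to it. Lowering the last 2.5 mm and releasing.

Call:
arm_command(plan=[[[0,-0.0012,0.001],[0,0,0],0.2],[[0,-0.0012,0.002],[0,0,0],0.2],[[0,-0.0012,0.003],[0,0,0],0.2],[[0,-0.0012,0.003],[0,0,0],0.2],[[0,-0.0012,0.003],[0,0,0],0.7]])

```text
clock: 25.27
ee_pos: [0.5564, 0.0238, 0.0468]
ee_rot: [0.999, -0.039, 0.0, -0.0]
contact_force: [0.5, 0.6, -0.1]
grip_width: 0.0513
gripper_force: 0.0
```

Call:
arm_command(plan=[[[0,0,0],[0,0,0],0.75],[[0,0,0],[0,0,0],0.75],[[0,0,-0.03],[0,0,0],0.8],[[0,0,-0.06],[0,0,0],1],[[0,0,-0.08],[0,0,0],1]])

```text
clock: 25.68
ee_pos: [0.5567, 0.0238, 0.1123]
ee_rot: [0.999, -0.039, 0.0, -0.0]
contact_force: [2.0, 0.8, -0.0]
grip_width: 0.0853
gripper_force: 0.0
```

Call:
arm_command(plan=[[[0,0,0],[0,0,0],1],[[0,0,0],[0,0,0],1],[[0,0,0],[0,0,0],1],[[0,0,0],[0,0,0],1],[[0,0,0],[0,0,0],1]])

```text
clock: 26.1
ee_pos: [0.5558, 0.0237, 0.1098]
ee_rot: [0.999, -0.039, -0.001, 0.0]
contact_force: [1.2, -0.3, 0.1]
grip_width: 0.0856
gripper_force: 0.0
```

```bash
python3 - <<'E'
from h import *
go(.4462,.2050,.1,-.3)
E
```

```text
shift [-0.1544 -0.2151  0.0124] turn [ 0.      0.0005 -0.0234]
```

Call:
arm_command(plan=[[[-0.03,-0.0418,0],[0,0,-0.01],1],[[-0.06,-0.0836,0],[0,0,-0.0234],1],[[-0.09,-0.1254,0],[0,0,-0.0234],1],[[-0.12,-0.167,0],[0,0,-0.0234],1],[[-0.149,-0.2075,0],[0,0,-0.0234],1]])

```text
clock: 26.52
ee_pos: [0.4489, 0.1999, 0.1102]
ee_rot: [1.0, -0.003, -0.0, 0.0]
contact_force: [1.5, 0.1, 0.6]
grip_width: 0.0854
gripper_force: 0.0
```

Call:
arm_command(plan=[[[-0.005,-0.008,0],[0,0,0],1],[[-0.005,-0.008,0],[0,0,0],1],[[-0.005,-0.008,0.02],[0,0,0],1],[[-0.005,-0.008,0.06],[0,0,0],1],[[-0.005,-0.008,0.08],[0,0,0],1]])

```text
clock: 26.93
ee_pos: [0.4462, 0.2039, 0.0444]
ee_rot: [1.0, -0.003, -0.001, 0.0]
contact_force: [-0.5, -0.3, -0.3]
grip_width: 0.0855
gripper_force: 0.0
```

Call:
arm_command(plan=[[[0,0,0],[0,0,0],0.95],[[0,0,0],[0,0,0],0.9],[[0,0,0],[0,0,0],0.9],[[0,0,0],[0,0,0],0.9],[[0,0,0],[0,0,0],0.9]])

```text
clock: 27.35
ee_pos: [0.4473, 0.2052, 0.0477]
ee_rot: [1.0, -0.003, 0.001, -0.0]
contact_force: [-0.4, 0.1, 0.7]
grip_width: 0.0768
gripper_force: 0.0
```

```bash
python3 - <<'E'
from h import *
go(.4462,.2050,-.003,-.3); print(get_state()['joints'][6])
d=get_image('top'); print('slab2',rects(d,'cork',.05,60,(.4,.7,-.1,.12)))
d2=get_image('side'); print(rects(d2,'cork',.05,60,(.4,.7,-.1,.12)))
E
```

```text
shift [-0.0014  0.0003  0.0634] turn [-0.0002 -0.0005 -0.0001]
-2.289330922845724
slab2 [(0.5587, 0.0255, 117, 43, -4.7)]
[(0.5721, 0.025, 86, 49, -4.7)]
```

Call:
arm_command(plan=[[[-0.001,0,0.02],[0,0,0],0.9],[[-0.001,0,0.04],[0,0,0],0.85],[[-0.001,0,0.055],[0,0,0],0.8],[[-0.001,0,0.0634],[0,0,0],0.8],[[-0.001,0,0.0634],[0,0,0],0.8]])

```text
clock: 27.87
ee_pos: [0.4452, 0.2048, -0.0048]
ee_rot: [1.0, -0.003, -0.001, 0.0]
contact_force: [-0.2, 0.0, 0.2]
grip_width: 0.0682
gripper_force: 0.0
```

Call:
arm_command(plan=[[[0,0,0],[0,0,0],0.75],[[0,0,0],[0,0,0],0.75],[[0,0,0],[0,0,0],0.6],[[0,0,0],[0,0,0],0.5],[[0,0,0],[0,0,0],0.5]], grip_force=50)

```text
clock: 28.28
ee_pos: [0.4462, 0.2053, -0.0029]
ee_rot: [1.0, -0.003, 0.001, -0.0]
contact_force: [-3.5, -1.4, 13.9]
grip_width: 0.0521
gripper_force: 49.6
```

Call:
arm_command(plan=[[[0,0,0],[0,0,0],0.5],[[0,0,0],[0,0,0],0.3],[[0,0,0],[0,0,0],0.3],[[0,0,0],[0,0,0],0.3],[[0,0,0],[0,0,0],0.3]])

```text
clock: 28.7
ee_pos: [0.4462, 0.2053, -0.0029]
ee_rot: [1.0, -0.003, 0.001, -0.0]
contact_force: [-3.6, -1.2, 15.1]
grip_width: 0.0521
gripper_force: 49.6
```

Call:
arm_command(plan=[[[0,0,-0.02],[0,0,0],0.3],[[0,0,-0.06],[0,0,0],0.3],[[0,0,-0.1],[0,0,0],0.3],[[0,0,-0.135],[0,0,0],0.3],[[0,0,-0.135],[0,0,0],0.3]])

```text
clock: 29.12
ee_pos: [0.4482, 0.2063, 0.1094]
ee_rot: [1.0, -0.003, 0.003, -0.002]
contact_force: [1.4, 0.3, 1.0]
grip_width: 0.0522
gripper_force: 53.5
```

```bash
python3 - <<'E'
from h import *
go(.5565,.0240,.105,-4.5)
E
```

```text
shift [0.1367 0.2272 0.0057] turn [-0.0012 -0.0021  0.0232]
```

Call:
arm_command(plan=[[[0.022,0.037,0],[0,0,0.01],0.3],[[0.048,0.08,0],[0,0,0.0232],0.3],[[0.074,0.122,0],[0,0,0.0232],0.3],[[0.098,0.163,0],[0,0,0.0232],0.3],[[0.12,0.2,0],[0,0,0.0232],0.3]])

```text
clock: 29.53
ee_pos: [0.5418, 0.0422, 0.1045]
ee_rot: [0.999, -0.039, 0.0, 0.0]
contact_force: [0.7, 0.0, -1.5]
grip_width: 0.0518
gripper_force: 53.5
```

Call:
arm_command(plan=[[[0,0,0],[0,0,0],0.3],[[0,0,0],[0,0,0],0.3],[[0,0,0],[0,0,0],0.3],[[0,0,0],[0,0,0],0.3],[[0,0,0],[0,0,0],0.3]])

```text
clock: 29.95
ee_pos: [0.5405, 0.0457, 0.1041]
ee_rot: [0.999, -0.038, 0.0, -0.0]
contact_force: [-0.5, -0.3, 1.0]
grip_width: 0.0521
gripper_force: 53.5
```

```bash
python3 - <<'E'
from h import *
go(.5568,.0240,.055,-4.5); print(get_state()['ee_pos'])
E
```

```text
shift [0.0224 0.0255 0.0614] turn [-0.0001 -0.      0.0007]
[0.5405171  0.04571829 0.10410652]
```

Call:
arm_command(plan=[[[0.01,0.012,0],[0,0,0],0.3],[[0.0224,0.0255,0],[0,0,0],0.3],[[0.0224,0.0255,0.025],[0,0,0],0.3],[[0.0224,0.0255,0.045],[0,0,0],0.3],[[0.0224,0.0255,0.0614],[0,0,0],0.3]])

```text
clock: 30.37
ee_pos: [0.5578, 0.0217, 0.0539]
ee_rot: [0.999, -0.039, 0.0, 0.0]
contact_force: [-0.4, 0.0, -1.0]
grip_width: 0.0522
gripper_force: 53.5
```

Call:
arm_command(plan=[[[0,0,0],[0,0,0],0.3],[[0,0,0.003],[0,0,0],0.3],[[0,0,0.006],[0,0,0],0.3],[[0,0,0.007],[0,0,0],0.3],[[0,0,0.007],[0,0,0],0.3]])

```text
clock: 30.78
ee_pos: [0.5576, 0.0228, 0.0497]
ee_rot: [0.999, -0.039, 0.0, -0.0]
contact_force: [-0.5, -0.0, -1.0]
grip_width: 0.052
gripper_force: 53.5
```

```bash
python3 - <<'E'
from h import *
go(.5568,.0240,.047,-4.5); print(get_state()['ee_pos'])
E
```

```text
shift [-0.0011 -0.0014  0.0034] turn [-0.     -0.0002  0.0001]
[0.55755499 0.02279633 0.0497082 ]
```

Call:
arm_command(plan=[[[-0.0005,-0.0014,0.001],[0,0,0],0.3],[[-0.0005,-0.0014,0.002],[0,0,0],0.3],[[-0.0005,-0.0014,0.0033],[0,0,0],0.3],[[-0.0005,-0.0014,0.0033],[0,0,0],0.3],[[-0.0005,-0.0014,0.0033],[0,0,0],0.8]])

```text
clock: 31.2
ee_pos: [0.5571, 0.0241, 0.047]
ee_rot: [0.999, -0.039, 0.0, -0.0]
contact_force: [-0.4, -0.7, -0.1]
grip_width: 0.0626
gripper_force: 0.0
```

Call:
arm_command(plan=[[[0,0,0],[0,0,0],0.8],[[0,0,0],[0,0,0],0.8],[[0,0,-0.03],[0,0,0],0.8],[[0,0,-0.06],[0,0,0],1],[[0,0,-0.08],[0,0,0],1]])

```text
clock: 31.62
ee_pos: [0.5572, 0.024, 0.1122]
ee_rot: [0.999, -0.039, 0.0, -0.0]
contact_force: [2.1, -0.2, 0.8]
grip_width: 0.0854
gripper_force: 0.0
```

Call:
arm_command(plan=[[[-0.08,-0.21,-0.02],[0,0,0],1],[[-0.08,-0.21,-0.02],[0,0,0],1],[[-0.08,-0.21,-0.02],[0,0,0],1],[[-0.08,-0.21,-0.02],[0,0,0],1],[[-0.08,-0.21,-0.02],[0,0,0],1]])

```text
clock: 32.03
ee_pos: [0.5042, 0.2027, 0.1274]
ee_rot: [0.999, -0.036, 0.0, -0.001]
contact_force: [-0.5, 1.0, 0.2]
grip_width: 0.0853
gripper_force: 0.0
```

```bash
python3 - <<'E'
from h import *
COL['wood']=((22,50,120),(34,200,255))
for n in ('top','side'):
    d=get_image(n); print(n,'sheet2',rects(d,'blue',.056,60,(.4,.7,-.1,.12)),'weight',rects(d,'red',.018,60,(.3,.75,.1,.6)),'handle',rects(d,'wood',.06,20,(.3,.55,-.42,-.2)))
    if n=='side': cv2.imwrite('pics/s9.png',cv2.resize(d['pixels'][150:390,180:380,::-1],None,fx=2.5,fy=2.5))
E
```

```text
top sheet2 [(0.5579, 0.0254, 126, 52, -4.4)] weight [] handle [(0.3821, -0.3162, 69, 21, 79.5)]
side sheet2 [(0.6035, 0.0251, 53, 31, 86.0)] weight [(0.5726, 0.3362, 99, 41, 7.2)] handle [(0.3801, -0.3148, 67, 17, 80.8)]
```

View pics/s9.png

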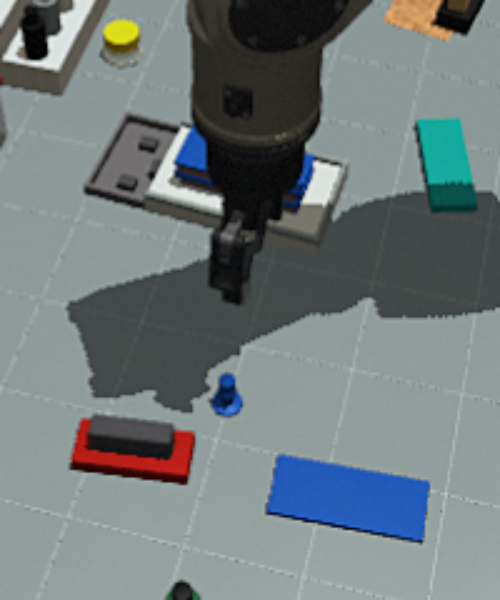

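The stack is complete. In the view the weight sits at (133,448), the spare sheet at (350,495) and the figure at (228,395). The scraper has been knocked about 38 mm from its pad centre, so I'll fix that after the weight.

```bash
python3 - <<'E'
from h import *
go(.574,.334,.1,7.2)
E
```

```text
shift [ 0.0738 -0.173   0.034 ] turn [-0.0004 -0.0001 -0.0632]
```

Call:
arm_command(plan=[[[0.0185,-0.043,0],[0,0,-0.02],1],[[0.037,-0.086,0],[0,0,-0.04],1],[[0.0555,-0.13,0],[0,0,-0.0632],1],[[0.0738,-0.173,0.02],[0,0,-0.0632],1],[[0.0738,-0.173,0.034],[0,0,-0.0632],1]])

```text
clock: 32.55
ee_pos: [0.5776, 0.3358, 0.0985]
ee_rot: [0.998, 0.062, 0.001, -0.002]
contact_force: [-3.1, -1.1, 0.0]
grip_width: 0.0851
gripper_force: 0.0
```

Call:
arm_command(plan=[[[0,0,0.02],[0,0,0],0.8],[[0,0,0.04],[0,0,0],0.8],[[0,0,0.04],[0,0,0],0.8],[[0,0,0.04],[0,0,0],0.8],[[0,0,0.04],[0,0,0],0.8]])

```text
clock: 32.97
ee_pos: [0.5764, 0.3294, 0.0681]
ee_rot: [0.998, 0.06, 0.0, -0.0]
contact_force: [0.6, 0.1, 0.8]
grip_width: 0.0687
gripper_force: 0.0
```

```bash
python3 - <<'E'
from h import *
go(.574,.334,.0245,7.2); print(get_state()['ee_pos'])
E
```

```text
shift [-0.0023 -0.006   0.0545] turn [-0.     -0.0002 -0.0019]
[0.57637844 0.32944234 0.06811931]
```

Call:
arm_command(plan=[[[-0.0023,-0.006,0],[0,0,-0.002],0.8],[[-0.0023,-0.006,0.015],[0,0,-0.002],0.8],[[-0.0023,-0.006,0.035],[0,0,-0.002],0.8],[[-0.0023,-0.006,0.05],[0,0,-0.002],0.8],[[-0.0023,-0.006,0.0545],[0,0,-0.002],0.8]])

```text
clock: 33.38
ee_pos: [0.5725, 0.3339, 0.0218]
ee_rot: [0.998, 0.063, -0.001, 0.001]
contact_force: [-1.1, -1.2, 0.3]
grip_width: 0.0684
gripper_force: 0.0
```

Call:
arm_command(plan=[[[0,0,0],[0,0,0],0.6],[[0,0,0],[0,0,0],0],[[0,0,0],[0,0,0],0],[[0,0,0],[0,0,0],0],[[0,0,0],[0,0,0],0]], grip_force=110)

```text
clock: 33.8
ee_pos: [0.574, 0.3343, 0.025]
ee_rot: [0.998, 0.063, 0.001, -0.0]
contact_force: [-3.0, -2.9, 8.5]
grip_width: 0.0176
gripper_force: 108.5
```

Call:
arm_command(plan=[[[0,0,0],[0,0,0],0],[[0,0,0],[0,0,0],0],[[0,0,0],[0,0,0],0],[[0,0,0],[0,0,0],0],[[0,0,0],[0,0,0],0]])

```text
clock: 34.22
ee_pos: [0.574, 0.3343, 0.0249]
ee_rot: [0.998, 0.063, 0.001, -0.0]
contact_force: [-0.9, -3.5, 7.0]
grip_width: 0.0182
gripper_force: 108.5
```

Call:
arm_command(plan=[[[0,0,-0.03],[0,0,0],0],[[0,0,-0.06],[0,0,0],0],[[0,0,-0.1],[0,0,0],0],[[0,0,-0.13],[0,0,0],0],[[0,0,-0.13],[0,0,0],0]])

```text
clock: 34.63
ee_pos: [0.5755, 0.3358, 0.1334]
ee_rot: [0.998, 0.063, 0.003, -0.002]
contact_force: [1.6, 0.2, -4.2]
grip_width: 0.0181
gripper_force: 109.0
```

```bash
python3 - <<'E'
from h import *
go(.5568,.0245,.13,-4.5)
d=get_image('side'); print(rects(d,'red',.118,60,(.3,.75,.1,.6)))
E
```

```text
shift [-0.0723  0.383   0.0026] turn [-0.0012 -0.0019  0.0652]
[(0.5762, 0.3345, 100, 43, 7.7)]
```

Call:
arm_command(plan=[[[-0.007,0.037,0],[0,0,0.012],0],[[-0.0145,0.077,0],[0,0,0.026],0],[[-0.022,0.117,0],[0,0,0.04],0],[[-0.0295,0.157,0],[0,0,0.055],0],[[-0.0365,0.194,0],[0,0,0.0652],0]])

```text
clock: 35.1
ee_pos: [0.5628, 0.1743, 0.1261]
ee_rot: [0.999, -0.041, -0.001, 0.001]
contact_force: [0.5, 0.2, -5.9]
grip_width: 0.0183
gripper_force: 109.0
```

Call:
arm_command(plan=[[[0,0,0],[0,0,0],0],[[0,0,0],[0,0,0],0],[[0,0,0],[0,0,0],0],[[0,0,0],[0,0,0],0],[[0,0,0],[0,0,0],0]])

```text
clock: 35.52
ee_pos: [0.5637, 0.1779, 0.1273]
ee_rot: [0.999, -0.038, -0.0, -0.0]
contact_force: [0.1, -0.1, -5.3]
grip_width: 0.0175
gripper_force: 109.2
```

```bash
python3 - <<'E'
from h import *
go(.5568,.0245,.11,-4.5)
E
```

```text
shift [0.006  0.1918 0.0216] turn [-0.0001  0.0002  0.0007]
```

Call:
arm_command(plan=[[[0.001,0.038,0],[0,0,0],0],[[0.002,0.077,0],[0,0,0],0],[[0.004,0.117,0],[0,0,0],0],[[0.006,0.157,0],[0,0,0],0],[[0.006,0.1918,0],[0,0,0],0]])

```text
clock: 35.93
ee_pos: [0.5568, 0.022, 0.1276]
ee_rot: [0.999, -0.039, -0.0, 0.0]
contact_force: [1.0, 0.4, -5.2]
grip_width: 0.0178
gripper_force: 109.5
```

Call:
arm_command(plan=[[[0,0,0],[0,0,0],0],[[0,0,0.01],[0,0,0],0],[[0,0,0.03],[0,0,0],0],[[0,0,0.04],[0,0,0],0],[[0,0,0.04],[0,0,0],0]])

```text
clock: 36.35
ee_pos: [0.5557, 0.0246, 0.0936]
ee_rot: [0.999, -0.038, -0.002, -0.0]
contact_force: [-0.4, -0.0, -5.3]
grip_width: 0.018
gripper_force: 109.7
```

Call:
arm_command(plan=[[[0,0,0],[0,0,0],0],[[0,0,0],[0,0,0],0],[[0,0,0],[0,0,0],0],[[0,0,0],[0,0,0],0],[[0,0,0],[0,0,0],0]])

```text
clock: 36.77
ee_pos: [0.5571, 0.0235, 0.0962]
ee_rot: [0.999, -0.039, 0.0, -0.0]
contact_force: [0.2, 0.2, -5.7]
grip_width: 0.0181
gripper_force: 109.7
```

```bash
python3 - <<'E'
from h import *
go(.5568,.0245,.081,-4.5); print(get_state()['ee_pos'])
d=get_image('side'); print(rects(d,'red',.083,60,(.3,.75,-.1,.2)))
E
```

```text
shift [-0.0005 -0.0013  0.0191] turn [-0.0001 -0.0002  0.0001]
[0.55713075 0.02346166 0.09624866]
[(0.5577, 0.0222, 96, 40, -4.1)]
```

Call:
arm_command(plan=[[[-0.0005,-0.0013,0.005],[0,0,0],0],[[-0.0005,-0.0013,0.01],[0,0,0],0],[[-0.0005,-0.0013,0.014],[0,0,0],0],[[-0.0005,-0.0013,0.017],[0,0,0],0],[[-0.0005,-0.0013,0.018],[0,0,0],0]])

```text
clock: 37.23
ee_pos: [0.5562, 0.0244, 0.0809]
ee_rot: [0.999, -0.039, -0.0, 0.0]
contact_force: [-6.3, -0.5, 8.2]
grip_width: 0.0179
gripper_force: 111.8
```

Call:
arm_command(plan=[[[0,0,0],[0,0,0],0],[[0,0,0],[0,0,0],0],[[0,0,0.0005],[0,0,0],0],[[0,0,0.001],[0,0,0],0],[[0,0,0.001],[0,0,0],0]])

```text
clock: 37.65
ee_pos: [0.5567, 0.0244, 0.0809]
ee_rot: [0.999, -0.039, 0.0, -0.0]
contact_force: [-2.2, 0.2, 2.2]
grip_width: 0.0176
gripper_force: 110.9
```

Contact has taken the load, so I'll release.

Call:
arm_command(plan=[[[0,0,0],[0,0,0],0.5],[[0,0,0],[0,0,0],0.8],[[0,0,0],[0,0,0],0.8],[[0,0,0],[0,0,0],0.8],[[0,0,0],[0,0,0],0.8]])

```text
clock: 38.07
ee_pos: [0.5567, 0.0245, 0.0807]
ee_rot: [0.999, -0.039, 0.0, -0.0]
contact_force: [-0.4, 0.4, 0.7]
grip_width: 0.0682
gripper_force: 0.0
```

Call:
arm_command(plan=[[[0,0,-0.03],[0,0,0],0.8],[[0,0,-0.06],[0,0,0],0.8],[[0,0,-0.09],[0,0,0],1],[[0,0,-0.09],[0,0,0],1],[[0,0,-0.09],[0,0,0],1]])

```text
clock: 38.48
ee_pos: [0.5574, 0.0245, 0.1538]
ee_rot: [0.999, -0.039, 0.001, -0.0]
contact_force: [-0.2, 0.1, -0.1]
grip_width: 0.0854
gripper_force: 0.0
```

Call:
arm_command(plan=[[[-0.02,0.05,0],[0,0,-0.039],1],[[-0.04,0.1,0],[0,0,-0.078],1],[[-0.06,0.15,0],[0,0,-0.117],1],[[-0.08,0.19,0],[0,0,-0.156],1],[[-0.1,0.22,0],[0,0,-0.195],1]])

```text
clock: 38.9
ee_pos: [0.4666, -0.14, 0.1517]
ee_rot: [0.971, 0.238, -0.0, -0.0]
contact_force: [0.5, -1.1, -0.3]
grip_width: 0.0852
gripper_force: 0.0
```

Call:
arm_command(plan=[[[0,0,0],[0,0,-0.039],1],[[0,0,0],[0,0,-0.078],1],[[0,0,0],[0,0,-0.117],1],[[0,0,0],[0,0,-0.156],1],[[0,0,0],[0,0,-0.195],1]])

```text
clock: 39.32
ee_pos: [0.4673, -0.1384, 0.1516]
ee_rot: [0.854, 0.521, -0.0, -0.001]
contact_force: [-0.3, -0.1, -0.5]
grip_width: 0.0853
gripper_force: 0.0
```

```bash
python3 - <<'E'
from h import *
COL['wood']=((22,50,120),(34,200,255))
for n in ('top','side'):
    d=get_image(n); print(n,'weight',rects(d,'red',.074,60,(.4,.7,-.1,.12)),'sheet2',rects(d,'blue',.056,60,(.4,.7,-.1,.12)),'handle',rects(d,'wood',.06,20,(.25,.55,-.42,-.2)),'pad',rects(d,'cork',0,60,(.3,.55,-.42,-.2)))
go(.381,-.3155,.11,80)
E
```

```text
top weight [(0.5577, 0.026, 94, 37, -4.4)] sheet2 [(0.5577, 0.0242, 126, 50, -4.1)] handle [(0.382, -0.3165, 68, 21, 79.5)] pad [(0.428, -0.3289, 88, 58, 80.0)]
side weight [(0.5548, 0.0296, 98, 41, -3.5)] sheet2 [(0.5541, 0.033, 131, 63, -4.3)] handle [(0.3801, -0.3148, 67, 17, 80.8)] pad [(0.4198, -0.3247, 123, 80, 81.9)]
shift [-0.2462  0.0064  0.0521] turn [-0.0005 -0.0001 -0.097 ]
```

Call:
arm_command(plan=[[[-0.049,0.001,0],[0,0,-0.03],1],[[-0.098,0.003,0],[0,0,-0.06],1],[[-0.147,0.0045,0],[0,0,-0.097],1],[[-0.196,0.0055,0],[0,0,-0.097],1],[[-0.2462,0.0064,0],[0,0,-0.097],1]])

```text
clock: 39.83
ee_pos: [0.3808, -0.3149, 0.1522]
ee_rot: [0.768, 0.641, 0.0, -0.0]
contact_force: [1.9, -0.3, -0.4]
grip_width: 0.0854
gripper_force: 0.0
```

Call:
arm_command(plan=[[[0,0,0.02],[0,0,0],1],[[0,0,0.05],[0,0,0],1],[[0,0,0.05],[0,0,0],1],[[0,0,0.05],[0,0,0],1],[[0,0,0.05],[0,0,0],1]])

```text
clock: 40.25
ee_pos: [0.3823, -0.3134, 0.1131]
ee_rot: [0.767, 0.641, 0.0, -0.0]
contact_force: [1.2, -0.9, 0.8]
grip_width: 0.0853
gripper_force: 0.0
```

```bash
python3 - <<'E'
from h import *
print(get_state()['ee_pos']); go(.3815,-.3157,.032,80)
E
```

```text
[ 0.38234137 -0.3133966   0.11308366]
shift [-0.0031 -0.0005  0.1014] turn [-0.0001 -0.0001 -0.0012]
```

Call:
arm_command(plan=[[[-0.003,-0.0005,0.03],[0,0,0],1],[[-0.003,-0.0005,0.06],[0,0,0],1],[[-0.003,-0.0005,0.085],[0,0,0],1],[[-0.003,-0.0005,0.1014],[0,0,0],1],[[-0.003,-0.0005,0.1014],[0,0,0],1]])

```text
clock: 40.67
ee_pos: [0.3809, -0.3152, 0.0303]
ee_rot: [0.767, 0.642, -0.0, -0.001]
contact_force: [-0.4, 1.0, -0.3]
grip_width: 0.0855
gripper_force: 0.0
```

Call:
arm_command(plan=[[[0,0,0],[0,0,0],0.5],[[0,0,0],[0,0,0],0],[[0,0,0],[0,0,0],0],[[0,0,0],[0,0,0],0],[[0,0,0],[0,0,0],0]], grip_force=70)

```text
clock: 41.08
ee_pos: [0.3815, -0.3163, 0.0323]
ee_rot: [0.767, 0.642, 0.0, 0.001]
contact_force: [0.3, 0.0, -0.1]
grip_width: 0.0257
gripper_force: 0.0
```

Call:
arm_command(plan=[[[0,0,0],[0,0,0],0],[[0,0,0],[0,0,0],0],[[0,0,0],[0,0,0],0],[[0,0,0],[0,0,0],0],[[0,0,0],[0,0,0],0]])

```text
clock: 41.5
ee_pos: [0.3815, -0.3163, 0.0323]
ee_rot: [0.767, 0.642, 0.0, 0.0]
contact_force: [-1.8, 2.3, 13.3]
grip_width: 0.0211
gripper_force: 68.6
```

Call:
arm_command(plan=[[[0,0,-0.01],[0,0,0],0],[[0,0,-0.025],[0,0,0],0],[[0,0,-0.025],[0,0,0],0],[[0,0,-0.025],[0,0,0],0],[[0,0,-0.025],[0,0,0],0]])

```text
clock: 41.92
ee_pos: [0.381, -0.316, 0.0514]
ee_rot: [0.767, 0.642, 0.0, 0.0]
contact_force: [0.3, -0.3, -1.5]
grip_width: 0.0208
gripper_force: 68.9
```

```bash
python3 - <<'E'
from h import *
print(get_state()['ee_pos']); go(.4205,-.318,.0515,81)
E
```

```text
[ 0.38101777 -0.31603822  0.05137544]
shift [ 0.0063  0.049  -0.0002] turn [ 0.      0.     -0.0064]
```

Call:
arm_command(plan=[[[0.003,0.02,0],[0,0,-0.006],0],[[0.006,0.04,0],[0,0,-0.006],0],[[0.0063,0.049,0],[0,0,-0.006],0],[[0.0063,0.049,0],[0,0,-0.006],0],[[0.0063,0.049,0],[0,0,-0.006],0]])

```text
clock: 42.33
ee_pos: [0.42, -0.3177, 0.0509]
ee_rot: [0.761, 0.649, -0.0, -0.001]
contact_force: [-0.1, -0.3, -1.3]
grip_width: 0.0211
gripper_force: 68.9
```

Call:
arm_command(plan=[[[0,0,0.008],[0,0,0],0],[[0,0,0.016],[0,0,0],0],[[0,0,0.022],[0,0,0],0],[[0,0,0.0238],[0,0,0],0],[[0,0,0.0238],[0,0,0],0]])

```text
clock: 42.75
ee_pos: [0.4197, -0.3179, 0.0324]
ee_rot: [0.761, 0.649, -0.0, -0.001]
contact_force: [-5.4, 2.8, 13.5]
grip_width: 0.0207
gripper_force: 71.0
```

Call:
arm_command(plan=[[[0,0,0],[0,0,0],0],[[0,0,0],[0,0,0],0.5],[[0,0,0],[0,0,0],1],[[0,0,0],[0,0,0],1],[[0,0,0],[0,0,0],1]])

```text
clock: 43.17
ee_pos: [0.4205, -0.318, 0.0322]
ee_rot: [0.761, 0.649, 0.0, -0.0]
contact_force: [-0.2, 0.6, -0.6]
grip_width: 0.0684
gripper_force: 0.0
```

Call:
arm_command(plan=[[[0,0,0],[0,0,0],1],[[0,0,0],[0,0,0],1],[[0,0,-0.04],[0,0,0],1],[[0,0,-0.08],[0,0,0],1],[[0,0,-0.12],[0,0,0],1]])

```text
clock: 43.58
ee_pos: [0.4202, -0.3176, 0.1293]
ee_rot: [0.761, 0.649, -0.0, -0.001]
contact_force: [0.1, -0.2, 0.8]
grip_width: 0.0856
gripper_force: 0.0
```

Call:
arm_command(plan=[[[-0.06,-0.04,-0.05],[0,0,0],1],[[-0.12,-0.08,-0.08],[0,0,0],1],[[-0.16,-0.1,-0.1],[0,0,0],1],[[-0.16,-0.1,-0.1],[0,0,0],1],[[-0.16,-0.1,-0.1],[0,0,0],1]])

```text
clock: 44.0
ee_pos: [0.3172, -0.4376, 0.2116]
ee_rot: [0.763, 0.646, -0.001, 0.002]
contact_force: [-0.2, -0.8, -0.5]
grip_width: 0.0857
gripper_force: 0.0
```

```bash
python3 - <<'E'
from h import *
COL['wood']=((22,50,120),(34,200,255))
for n in ('top','side'):
    d=get_image(n); print(n,'weight',rects(d,'red',.074,60,(.4,.7,-.1,.12)),'handle',rects(d,'wood',.06,20,(.25,.55,-.42,-.2)),'pad',rects(d,'cork',0,60,(.3,.55,-.42,-.2)))
    if n=='side': cv2.imwrite('pics/s10.png',cv2.resize(d['pixels'][:,:,::-1],(800,600)))
E
```

```text
top weight [(0.5577, 0.026, 94, 37, -4.4)] handle [(0.422, -0.3065, 45, 21, 81.8)] pad [(0.4235, -0.2996, 77, 71, -10.2)]
side weight [(0.5547, 0.0298, 98, 40, -3.9)] handle [] pad [(0.4381, -0.2833, 101, 54, -45.8)]
```

View pics/s10.png

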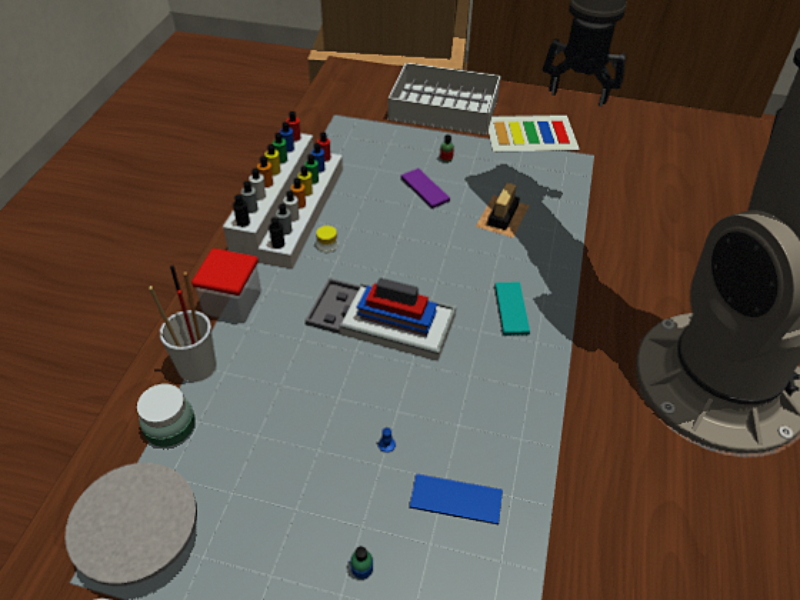

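The side view shows everything in place: the stack with the weight at (397,303), the chips in the tray near (335,305), the scraper upright on its pad at (505,207), and the bystanders not moved. Handing in.

```bash
python3 -c "
from bench import *
print(close_job())"
```

```text
the job is handed in; nothing more can be done
None
```

The job is handed in, and the last camera check showed every step done: three chips in the tray, both slabs and two sheets stacked with the weight on top, the scraper back on its pad after it was knocked aside, and one sheet left as the spare; no verdict came back.

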